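# Check a contact probe, then hold it on the marked pad of a discharge cell

## Robot

A 7-joint arm with a two-finger parallel gripper is mounted at the origin on the work surface. World frame = base frame: x ahead of the robot, y to its left, z up, the work surface at z = 0. Lengths are in mm, angles in rad, forces in N, time in s.
With the tool pointing down it reaches from about 400 to 875 mm from the base axis. Payload 4.4 kg.
Tool frame: the origin (TCP) lies at the very end of the fingers, on their centre line; the grasp point (between the pads) lies 19 mm behind it; y points along the fingers, z is the direction in which the jaws open and shut, and the axes are right-handed (so a half turn about y gives the same grasp; the last joint's range is limited). The gripper opens to 85 mm and grips with 20 to 120 N. Pads are 22 mm wide; open, the fingers measure 114 mm over their backs; the gripper's body (76 mm by 85 mm) begins 54 mm behind the grasp point. The pads swing forward as they close: fully open they stand 13 mm farther back than shut.
Start: joints at [-1.306, 0.628, 0.038, 1.517, -0.027, 0.996, -0.02], TCP at [211.096, 614.781, 231.313] pointing down, gripper open.
Joint ranges: [-3.06, 3.06], [-0.37, 2.12], [-1.25, 1.32], [0.18, 2.47], [-1.1, 4.24], [0.23, 1.98], [-2.94, 2.94]. Speed limits (rad/s): [2.57, 2.57, 3.14, 3.14, 3.14, 3.14, 3.14].

## Interface

Orientations are given as [roll, pitch, yaw] about the fixed x, y, z axes, in that order (R = Rz(yaw) Ry(pitch) Rx(roll)).
In Python, from cell import read_state, get_image, finish_job gives the robot as it stands. The module is installed in compiled form; this text tells all that it offers.
- The arm moves only by the tool servo_tool, never from a script. Its argument "increments" is a list of rows, each an object of numbers: "dx", "dy", "dz": the shift along the world's x, y, z in cm; "ax", "ay", "az": the turn, a rotation vector about the world's x, y, z in rad; "claw": the closure, from -1 (fully open) to 1 (shut). A call has 1 to 8 rows; each row is the pose to reach, as a shift and turn from the pose commanded when the call began; what a row does not reach only later rows make up. A row lasts 1/12 s, in which the tool goes at most 41.7 mm and 7.16 degrees, less where a joint would pass 70% of its speed; a pose out of reach is approached as far as the arm can. A call with a gripper value outside its range is refused whole. The fingers move at their own pace and stop on an object; the grip force is fixed at half the most. Time passes only in rows, so rows that repeat a pose let the fingers close. It gives the time, the measured TCP pose, the force and the opening at its end, in the units of the state.
- read_state(): the state, without advancing time (a new reading comes with each control period).
- get_image(name): name is "scene" or "top"; returns a dict with "color" (384x512x3 uint8, red, green, blue), "fov_y" (degrees; the focal length in pixels is half the picture's height over the tangent of half this angle, whatever the lens; pixels are square), "cx", "cy" (the principal point, pixels), "k1" (the pictures are not rectified: a ray, as slopes to the right and down, at radius r is drawn at 1 + k1 r^2 times it, then the intrinsics apply), "R" (3x3) and "t" (3): a world point X has camera coordinates R X + t. Camera axes: x right, y down, z forward; pixel columns grow to the right and rows downward; lengths in mm; the calibration is good to about 2 mm. A picture is of the moment at which its call begins. There is no depth.
- finish_job(): hands the job in, once; it reports no verdict.
The state is a dict: "clock": time; "qpos": joint angles; "qd": joint speeds; "tau": joint torques, N m; "eef_pos": TCP position; "tool_rot": TCP orientation; "force": force on the tool from outside, world axes, zero at the start; "torque": the same for the moment, N m; "width": finger opening in mm.
Only numpy, scipy, OpenCV 4.12 (cv2) and the standard library are available. Lean on these libraries where they do the work, as an engineer would, in place of code of your own. Each camera call takes 0.05 s, during which the arm holds its last target.

## Task

Lift the blue-handled contact probe out of its holder and check it first: upright, press its sprung tip gently onto the brass disc of the grey reference block for about a second. Then set the tip on the orange-ringed steel pad of the sloping cell, probe square to the cell's face and tip gently pushed in about half way, and finish while still holding it there, steady in the gripper. Keep the probe off the two black-ringed pads and leave the other loose things on the bench where they are.

Things in the scene. Friction and masses are not known exactly. Their poses are not given: they have to be found in the camera images.
- probe_mid (a point): Centre of the probe's blue square handle (24 x 24 mm, 70 mm long): grip here. The probe stands upright; z points up along it, away from the tip, x and y square to the flats. Below the handle: black collar (32 mm across, 6 mm thick, resting on the holder), steel shank (14 mm across, 55 mm), brass sprung tip (7 mm across, round end, 17 mm). Tip end 113 mm below this point. 0.13 to 0.21 kg.
- tip_end (a point): The very end of the probe's sprung brass tip, on the probe's axis; z axis along the probe, away from the tip end. It moves with the tip.
- tip (a joint): How far the sprung tip is pushed into the probe: 0 fully out, 0.012 m fully in. Spring about 600 N/m without preload: 3.6 N half way, 7.2 N at the stop.
- probe: The probe as a whole (with its tip); origin on its axis at the underside of the black collar, 41 mm below the handle's centre; z axis along the probe away from the tip.
- holder: Fixed grey block, 70 x 70 mm, 85 mm high, origin at the centre of its underside. A vertical hole 21 mm wide goes through its middle; the probe hangs in it 72 mm deep, so lift it at least 80 mm straight up. It stands in the middle or to the right of the bench, changing places with the reference block.
- ref: Fixed grey reference block, 60 x 60 x 25 mm, origin at the centre of its underside, with a level brass disc (28 mm across, 3 mm high) on top.
- ref_top (a point): Centre of the upper face of the reference block's brass disc, 28 mm above the bench, level.
- cell: Fixed cell: pale acrylic slab 220 x 250 x 30 mm with a dark window and purple rows, its face sloping 22 deg (0.384 rad) from level, low edge toward the robot. Origin on the bench under its middle; y along the low edge, x level toward the high edge, z up. Face 92 mm up at its middle. Three steel pads in a row along y near the low edge, about 62 mm apart; any place may hold the marked one.
- pad_marked_top (a point): Centre of the upper face of the marked pad: a steel disc 20 mm across in an orange ring 34 mm across, on the cell's sloping face, about 71 mm above the bench. z points straight out of the face (22 degrees from vertical, leaning toward the robot); the probe's z axis should lie along it.
- pad_marked: The same orange-ringed pad; origin where the ring lies on the face, axes as the cell's (level, z up).
- pad_b: A steel pad of the same size with a black ring, not to be touched with the probe; origin as for the marked pad.
- pad_c: The other steel pad with a black ring, not to be touched with the probe; origin as for the marked pad.
- beaker: Loose glass beaker, 84 mm across, 110 mm high, origin at the centre of its underside; leave alone.
- amber_bottle: Loose amber bottle, 80 mm across, 150 mm high, origin at the centre of its underside; leave alone.
- jar: Loose small jar, 60 mm across, 70 mm high, origin at the centre of its underside; leave alone.
- driver: Loose screwdriver with a grey handle lying on the bench, origin below its middle; leave alone.
- tray: Loose white tray, 90 x 100 x 25 mm, origin at the centre of its underside; leave alone.
Not all that is in view belongs to the job. Leave any pink look-alike of the probe alone. Leave any green look-alike of the holder alone.

How it is judged:
By the outcome, as a careful person would: the job done as asked, in the order asked, and still so for the second after the job is handed in, while the arm keeps its last pose, push and grip.
It also fails if it takes over 48 s, if anything falls off the work surface, if the arm or the gripper's body presses on something with over 40 N, if the wrist force passes 120 N, or if a joint passes its speed limit or range.

## Working session

There is one attempt and no reset: what is moved stays moved. The work goes in short steps, Python scripts to look and compute and a tool call to move; the robot and the scene stay as the last step left them, time stands still between calls to the robot, and variables do not carry over. Pictures are saved under pics/ and viewed, and the job is handed in when it is done.

Besides the shell and the picture viewer there is one more tool, called after "Call:" as name(argument=value, ...) on one line, values as JSON. servo_tool: Moves the arm, as the interface text tells. Its arguments: {"type":"object","properties":{"increments":{"type":"array","items":{"type":"object","properties":{"dx":{"type":"number"},"dy":{"type":"number"},"dz":{"type":"number"},"ax":{"type":"number"},"ay":{"type":"number"},"az":{"type":"number"},"claw":{"type":"number"}}}}},"required":["increments"]}

```bash
mkdir -p pics; cat > h.py <<'E'
import numpy as np, cv2
from cell import read_state, get_image, finish_job
def save(n,p,crop=None,s=1):
    im=get_image(n); c=im["color"]
    if crop: x0,y0,x1,y1=crop; c=c[y0:y1,x0:x1]
    if s!=1: c=cv2.resize(c,None,fx=s,fy=s,interpolation=cv2.INTER_CUBIC)
    cv2.imwrite("pics/"+p,c[:,:,::-1]); np.save("pics/"+n+".npy",im,allow_pickle=True); return im
def K(im):
    f=im["color"].shape[0]/2/np.tan(np.radians(im["fov_y"])/2)
    return f
def ray(im,u,v):
    f=K(im); d=np.array([(u-im["cx"])/f,(v-im["cy"])/f]); rd=np.hypot(*d); r=rd
    for _ in range(50): r=rd/(1+im["k1"]*r*r)
    d=d*(r/rd if rd>0 else 1)
    R=np.array(im["R"]);t=np.array(im["t"])
    return -R.T@t, R.T@np.array([d[0],d[1],1.])
def onz(im,u,v,z):
    o,d=ray(im,u,v); return o+d*(z-o[2])/d[2]
def proj(im,X):
    p=np.array(im["R"])@np.array(X,float)+np.array(im["t"]); s=p[:2]/p[2]; s=s*(1+im["k1"]*(s@s)); f=K(im)
    return np.array([s[0]*f+im["cx"],s[1]*f+im["cy"]])
def tri(a,ua,b,ub):
    o1,d1=ray(a,*ua);o2,d2=ray(b,*ub);d1/=np.linalg.norm(d1);d2/=np.linalg.norm(d2)
    A=np.stack([d1,-d2],1);s=np.linalg.lstsq(A,o2-o1,rcond=None)[0]
    p,q=o1+s[0]*d1,o2+s[1]*d2
    return (p+q)/2,np.linalg.norm(p-q)
E
python3 - <<'E'
from h import *
for n in("scene","top"):
    im=save(n,n+"0.png",s=1.5); print(n,im["fov_y"],im["cx"],im["cy"],im["k1"],-np.array(im["R"]).T@im["t"])
s=read_state();print(s)
E
```

```text
scene 51.28814518602998 258.2715683626958 193.18190091604848 -0.04903365887202193 [1403.88228938 -135.27534647  877.18658978]
top 47.11022196360325 245.19101215932892 181.22711491647706 0.04696829119872205 [ 328.47616077  -43.59863474 1308.64193567]
{'clock': 0.1, 'qpos': array([-1.30580869,  0.62927261,  0.03845053,  1.51826443, -0.02701159,
        0.9962574 , -0.02000451]), 'qd': array([-0.00052916,  0.00082405, -0.0009565 , -0.00323754,  0.00089297,
        0.00015899,  0.00263513]), 'tau': array([ 2.52197562e-03, -5.64542735e+01,  1.23015281e+00, -1.93973798e+01,
        1.11891754e-02,  5.42186288e-03,  2.03393245e-05]), 'eef_pos': array([210.90589758, 614.25551247, 230.46996599]), 'tool_rot': array([-1.57248006e+00, -1.12346689e-05, -3.30803027e-01]), 'force': array([-0.20645219,  0.31177433,  0.23597177]), 'torque': array([-0.00374665,  0.00269967,  0.02194297]), 'width': 85.40344927541598}
```

View pics/scene0.png

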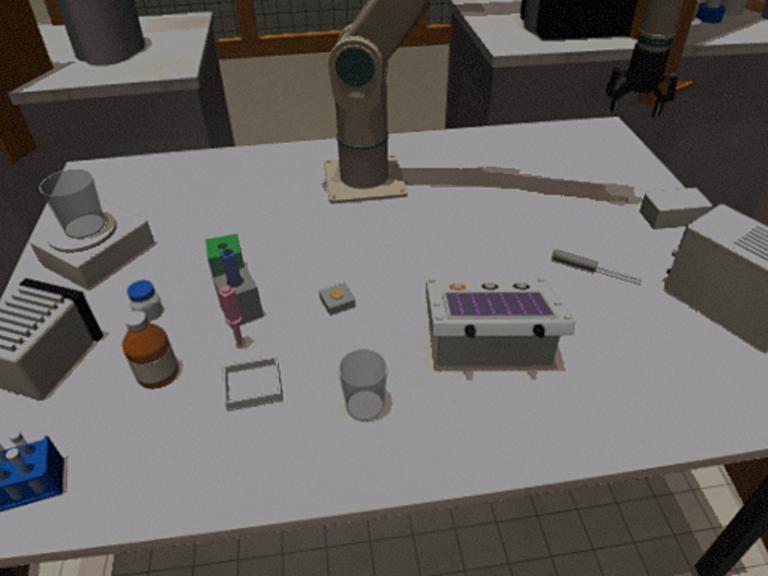

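View pics/top0.png

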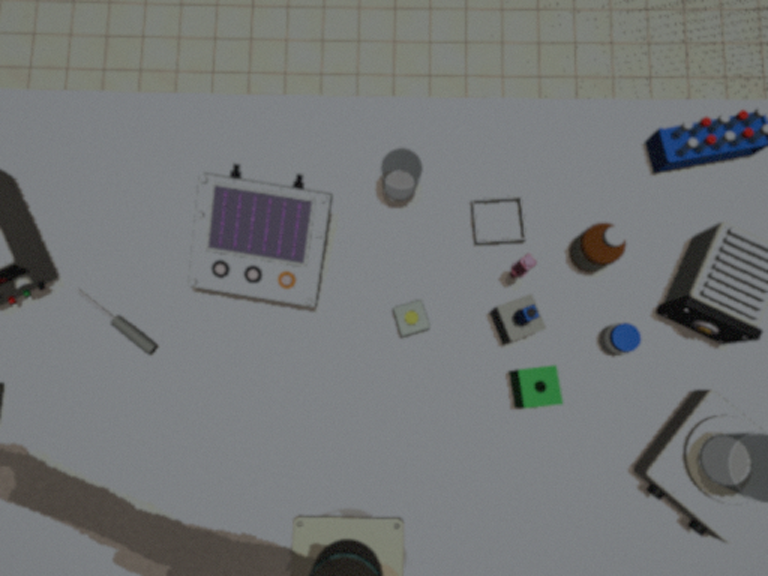

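Candidates, in 1.5x pixels:
- **Probe:** blue handle at top (530,313) / scene (231,267), against the pink look-alike at top (522,266) / scene (231,305). The blue one fits.
- **Holder:** the grey block under the blue probe, against the green block at top (540,387). The grey one fits.
- **Pad:** orange ring at top (287,280), against black rings at (220,269) and (253,274). The orange one fits.

I'll confirm these in an enlarged crop.

```bash
python3 - <<'E'
from h import *
a=get_image("top");b=get_image("scene")
np.save("pics/a.npy",a,allow_pickle=True);np.save("pics/b.npy",b,allow_pickle=True)
def crop(im,x0,y0,w,h,s): return cv2.resize(im["color"][y0:y0+h,x0:x0+w],(w*s,h*s),interpolation=cv2.INTER_CUBIC)
c1=crop(a,315,160,80,70,5);c2=crop(b,130,150,80,70,5)
c3=crop(a,120,110,160,120,5)[:,:,::-1]
cv2.imwrite("pics/c1.png",np.hstack([c1,c2])[:,:,::-1]);cv2.imwrite("pics/c3.png",c3)
for n,im in(("top",a),("scene",b)):
    hsv=cv2.cvtColor(im["color"],cv2.COLOR_RGB2HSV)
    for nm,lo,hi in(("blue",(105,90,30),(125,255,255)),("orange",(5,110,110),(17,255,255)),("yellow",(18,80,110),(35,255,255))):
        m=cv2.inRange(hsv,lo,hi);k,l,st,ce=cv2.connectedComponentsWithStats(m)
        for i in range(1,k):
            if st[i][4]>=12: print(n,nm,st[i],ce[i].round(2))
E
```

```text
top blue [ 432   75   80   39 1577] [471.63  94.94]
top blue [345 203  14  12  82] [351.44 209.04]
top blue [407 216  20  19 298] [416.63 224.71]
top orange [186 181  11  11  44] [190.75 186.16]
top yellow [270 207   9   9  61] [273.89 211.34]
scene blue [464   2  20  13 172] [473.66   8.52]
scene blue [147 167  13  22 113] [153.22 177.13]
scene blue [ 85 187  17  14 192] [ 93.29 193.3 ]
scene blue [   0  291   42   50 1196] [ 18.08 316.46]
scene blue [ 33 307   9   6  23] [ 37.04 309.48]
scene orange [286  16  10   2  14] [290.29  16.71]
scene orange [174  20  54   6  90] [199.57  22.33]
scene orange [146  25  14   3  19] [153.21  25.84]
scene orange [300 190  10   3  16] [304.5  191.25]
scene orange [ 85 221  10   7  26] [ 88.31 223.88]
scene yellow [220 193   9   6  38] [223.76 195.34]
```

View pics/c1.png

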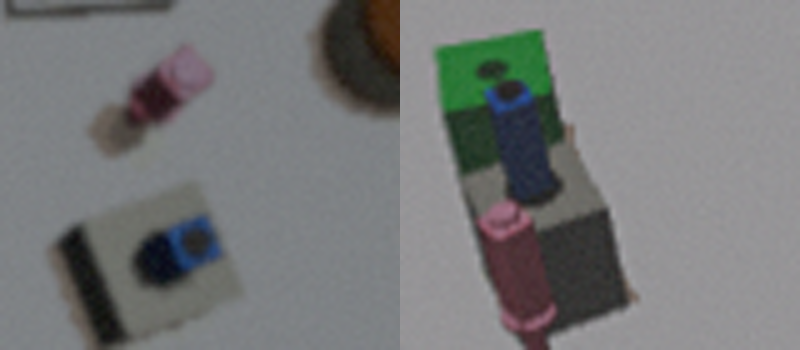

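View pics/c3.png

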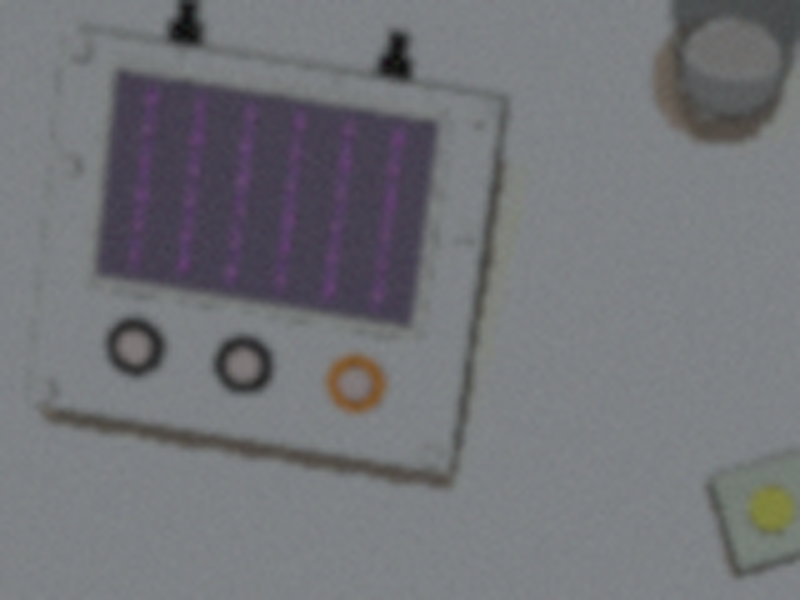

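The crops confirm the picks: the blue probe stands in the grey holder, and the orange ring is the right-most of the three pads in the top view. Next I'll measure positions.

```bash
python3 - <<'E'
from h import *
a=np.load("pics/a.npy",allow_pickle=True).item();b=np.load("pics/b.npy",allow_pickle=True).item()
np.set_printoptions(precision=1,suppress=True)
print("handle top est", onz(a,354.0,208.4,161), onz(b,151.6,169.4,161), tri(a,(354.0,208.4),b,(151.6,169.4)))
print("ref", onz(a,273.89,211.34,28),onz(b,223.76,195.34,28),tri(a,(273.89,211.34),b,(223.76,195.34)))
for p in((191.2,186.6),(146.8,179.4),(168.6,183.0)): print("pad",onz(a,*p,70))
print(tri(a,(191.2,186.6),b,(304.8,191.3)))
def crop(im,x0,y0,w,h,s): return cv2.resize(im["color"][y0:y0+h,x0:x0+w],(w*s,h*s),interpolation=cv2.INTER_CUBIC)
c=np.hstack([crop(a,334,190,26,32,15),crop(b,140,158,26,32,15)])
c=cv2.convertScaleAbs(c,alpha=1.6)
cv2.imwrite("pics/d1.png",c[:,:,::-1])
c=np.hstack([crop(a,175,170,36,36,10),crop(b,285,172,36,36,10)])
c=cv2.convertScaleAbs(c,alpha=1.3)
cv2.imwrite("pics/d2.png",c[:,:,::-1])
E
```

```text
handle top est [ 473.  -316.6  161. ] [ 480.2 -313.2  161. ] (array([ 473.5, -316.1,  156.2]), np.float64(3.2701400800732414))
ref [ 476.5 -115.6   28. ] [ 477.  -114.7   28. ] (array([ 476.6, -115.2,   27.7]), np.float64(0.8516500848243747))
pad [538.1 123.2  70. ]
pad [556.7 250.9  70. ]
pad [547.4 188.2  70. ]
(array([539.1, 125.7,  65.9]), np.float64(3.8678504539387433))
```

View pics/d1.png

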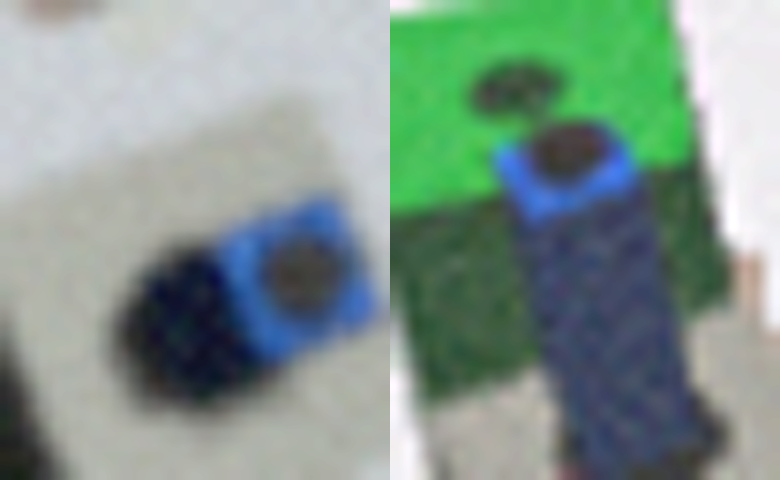

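View pics/d2.png

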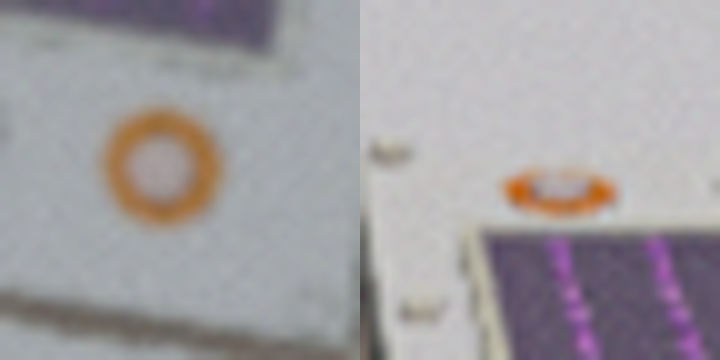

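```bash
python3 - <<'E'
from h import *
a=np.load("pics/a.npy",allow_pickle=True).item();b=np.load("pics/b.npy",allow_pickle=True).item()
np.set_printoptions(precision=2,suppress=True)
T=lambda p,o:(p[0]/15-.5+o[0],p[1]/15-.5+o[1])
q=[T(p,(334,190)) for p in((215,240),(335,195),(378,310),(268,365))]
Q=np.array([onz(a,*p,161) for p in q]);print(Q,Q.mean(0),[np.linalg.norm(Q[i]-Q[i-1]) for i in range(4)])
e=[Q[(i+1)%4]-Q[i] for i in range(4)];print([np.degrees(np.arctan2(v[1],v[0]))for v in e])
qs=[T(p,(140,158)) for p in((107,150),(212,122),(255,180),(145,218))]
Qs=np.array([onz(b,*p,161) for p in qs]);print(Qs,Qs.mean(0))
e=[Qs[(i+1)%4]-Qs[i] for i in range(4)];print([np.degrees(np.arctan2(v[1],v[0]))for v in e])
print(tri(a,np.mean(q,0),b,np.mean(qs,0)))
# rings in top: dark/orange via grey threshold
g=cv2.cvtColor(a["color"],cv2.COLOR_RGB2GRAY);hsv=cv2.cvtColor(a["color"],cv2.COLOR_RGB2HSV)
R=[]
for (u,v,k) in((190.7,186.1,0),(146.3,178.9,1),(168.1,182.5,1)):
    x,y=int(u),int(v);w=9
    s=(slice(y-w,y+w+1),slice(x-w,x+w+1))
    m=(cv2.inRange(hsv[s],(5,90,60),(20,255,255)) if k==0 else (g[s]<95).astype(np.uint8)*255)
    c=max(cv2.findContours(m,cv2.RETR_EXTERNAL,cv2.CHAIN_APPROX_NONE)[0],key=cv2.contourArea)
    el=cv2.fitEllipse(c);p=(el[0][0]+x-w,el[0][1]+y-w);P=onz(a,*p,70);R.append(P);print(p,el[1:],P)
d=R[1]-R[0];print("spacing",np.linalg.norm(d)/2,"yaw",np.arctan2(-d[0],d[1]))
# window corners by purple/dark mask
hs=cv2.inRange(hsv,(115,40,20),(160,255,255));hs=cv2.morphologyEx(hs,cv2.MORPH_CLOSE,np.ones((5,5)))
c=max(cv2.findContours(hs[100:190,120:225],cv2.RETR_EXTERNAL,cv2.CHAIN_APPROX_NONE)[0],key=cv2.contourArea)
r=cv2.minAreaRect(c);print(r)
# holder face
for n,im,v in(("ref",a,0),):
    print("ref both",onz(a,273.89,211.34,28),onz(b,223.76,195.34,28))
print("pad scene",onz(b,304.5,190.5,70),tri(a,(190.7,186.1),b,(304.5,190.5)))
E
```

```text
[[ 480.29 -300.82  161.  ]
 [ 488.6  -321.77  161.  ]
 [ 468.62 -328.64  161.  ]
 [ 458.64 -309.43  161.  ]] [ 474.04 -315.16  161.  ] [np.float64(23.302301154554495), np.float64(22.540109878127414), np.float64(21.136571798048134), np.float64(21.641665232086215)]
[np.float64(-68.35327682642563), np.float64(-161.03585386325122), np.float64(117.45166355792365), np.float64(21.696328809709673)]
[[ 469.   -327.9   161.  ]
 [ 463.52 -308.17  161.  ]
 [ 482.95 -299.18  161.  ]
 [ 491.17 -319.51  161.  ]] [ 476.66 -313.69  161.  ]
[np.float64(105.51342948311103), np.float64(24.819814381275684), np.float64(-67.99100283586104), np.float64(-159.26936607863567)]
(array([ 474.22, -314.86,  159.21]), np.float64(1.4143151679788193))
(190.81091690063477, 186.0543975830078) ((10.0795259475708, 10.329336166381836), 155.2125701904297) [539.67 124.41  70.  ]
(146.57740592956543, 178.86369609832764) ((10.810420989990234, 11.256928443908691), 116.12991333007812) [558.2  251.66  70.  ]
(168.42430877685547, 182.5254783630371) ((11.194022178649902, 11.196219444274902), 28.1723575592041) [548.72 188.76  70.  ]
spacing 64.29659136732876 yaw -0.1446594879568897
((52.39054489135742, 49.19324493408203), (63.63273239135742, 39.458534240722656), 8.972626686096191)
ref both [ 476.51 -115.56   28.  ] [ 476.97 -114.74   28.  ]
pad scene [539.83 126.32  70.  ] (array([539.69, 125.54,  69.86]), np.float64(1.6007989541029368))
```

Call:
servo_tool(increments=[{"dx":2.5,"dy":-3,"dz":0.6,"az":-0.1,"claw":-1},{"dx":5,"dy":-6,"dz":1.2,"az":-0.2,"claw":-1},{"dx":7.5,"dy":-9,"dz":1.8,"az":-0.3,"claw":-1},{"dx":10,"dy":-12,"dz":2.4,"az":-0.4,"claw":-1},{"dx":12.5,"dy":-15,"dz":3,"az":-0.5,"claw":-1},{"dx":15,"dy":-18,"dz":3.6,"az":-0.6,"claw":-1},{"dx":17.5,"dy":-21,"dz":4.2,"az":-0.7,"claw":-1},{"dx":20,"dy":-24,"dz":5,"az":-0.8,"claw":-1}])

```text
invalid input at $.increments[0]: expected keys dx, dy, dz, ax, ay, az, claw
```

All keys are required, so I'll resend with each row complete.

Call:
servo_tool(increments=[{"dx":2.5,"dy":-3,"dz":0.6,"ax":0,"ay":0,"az":-0.1,"claw":-1},{"dx":5,"dy":-6,"dz":1.2,"ax":0,"ay":0,"az":-0.2,"claw":-1},{"dx":7.5,"dy":-9,"dz":1.8,"ax":0,"ay":0,"az":-0.3,"claw":-1},{"dx":10,"dy":-12,"dz":2.4,"ax":0,"ay":0,"az":-0.4,"claw":-1},{"dx":12.5,"dy":-15,"dz":3,"ax":0,"ay":0,"az":-0.5,"claw":-1},{"dx":15,"dy":-18,"dz":3.6,"ax":0,"ay":0,"az":-0.6,"claw":-1},{"dx":17.5,"dy":-21,"dz":4.2,"ax":0,"ay":0,"az":-0.7,"claw":-1},{"dx":20,"dy":-24,"dz":5,"ax":0,"ay":0,"az":-0.8,"claw":-1}])

```text
clock: 0.87
eef_pos: [411.7, 373.0, 281.4]
tool_rot: [-1.571, 0.0, -1.136]
force: [0.5, -0.0, -0.0]
width: 85.4
```

Call:
servo_tool(increments=[{"dx":0.8,"dy":-4,"dz":0,"ax":0,"ay":0,"az":-0.1,"claw":-1},{"dx":1.6,"dy":-8,"dz":0,"ax":0,"ay":0,"az":-0.2,"claw":-1},{"dx":2.4,"dy":-12,"dz":0,"ax":0,"ay":0,"az":-0.3,"claw":-1},{"dx":3.2,"dy":-16,"dz":0,"ax":0,"ay":0,"az":-0.4,"claw":-1},{"dx":4,"dy":-20,"dz":0,"ax":0,"ay":0,"az":-0.5,"claw":-1},{"dx":4.8,"dy":-24,"dz":0,"ax":0,"ay":0,"az":-0.6,"claw":-1},{"dx":5.6,"dy":-28,"dz":0,"ax":0,"ay":0,"az":-0.7,"claw":-1},{"dx":6.3,"dy":-32,"dz":0,"ax":0,"ay":0,"az":-0.8,"claw":-1}])

```text
clock: 1.53
eef_pos: [474.2, 53.0, 281.5]
tool_rot: [-1.57, 0.001, -1.935]
force: [0.6, 0.6, 1.6]
width: 85.4
```

Call:
servo_tool(increments=[{"dx":0,"dy":-4,"dz":0,"ax":0,"ay":0,"az":-0.1,"claw":-1},{"dx":0,"dy":-8,"dz":0,"ax":0,"ay":0,"az":-0.2,"claw":-1},{"dx":0,"dy":-12,"dz":0,"ax":0,"ay":0,"az":-0.3,"claw":-1},{"dx":0,"dy":-16,"dz":0,"ax":0,"ay":0,"az":-0.4,"claw":-1},{"dx":0,"dy":-20,"dz":0,"ax":0,"ay":0,"az":-0.5,"claw":-1},{"dx":0,"dy":-24,"dz":0,"ax":0,"ay":0,"az":-0.6,"claw":-1},{"dx":0,"dy":-28,"dz":0,"ax":0,"ay":0,"az":-0.7,"claw":-1},{"dx":0,"dy":-31,"dz":0,"ax":0,"ay":0,"az":-0.8,"claw":-1}])

```text
clock: 2.2
eef_pos: [473.4, -258.8, 281.6]
tool_rot: [-1.569, -0.0, -2.738]
force: [0.0, 0.3, 0.1]
width: 85.6
```

Call:
servo_tool(increments=[{"dx":0,"dy":-3,"dz":0,"ax":0,"ay":0,"az":-0.03,"claw":-1},{"dx":0,"dy":-5.5,"dz":0,"ax":0,"ay":0,"az":-0.03,"claw":-1},{"dx":0,"dy":-5.5,"dz":-3,"ax":0,"ay":0,"az":-0.03,"claw":-1},{"dx":0,"dy":-5.5,"dz":-6,"ax":0,"ay":0,"az":-0.03,"claw":-1},{"dx":0,"dy":-5.5,"dz":-8,"ax":0,"ay":0,"az":-0.03,"claw":-1},{"dx":0,"dy":-5.5,"dz":-8.5,"ax":0,"ay":0,"az":-0.03,"claw":-1},{"dx":0,"dy":-5.5,"dz":-8.5,"ax":0,"ay":0,"az":-0.03,"claw":-1}])

```text
clock: 2.78
eef_pos: [473.3, -309.5, 195.0]
tool_rot: [-1.573, -0.002, -2.761]
force: [-0.3, 0.0, -0.1]
width: 85.6
```

```bash
python3 - <<'E'
from h import *
b=save("scene","s1.png",crop=(100,90,220,230),s=4); a=save("top","t1.png",crop=(290,140,410,260),s=4)
s=read_state();print(s["eef_pos"],s["tool_rot"],s["qpos"])
E
```

```text
[ 474.60830056 -310.80283844  197.30238152] [-1.56935039e+00  6.76488995e-04 -2.76076621e+00] [ 0.10002138  0.64366301  0.69241656  1.80422333 -0.51914371  0.8820004
 -0.15645283]
```

View pics/s1.png

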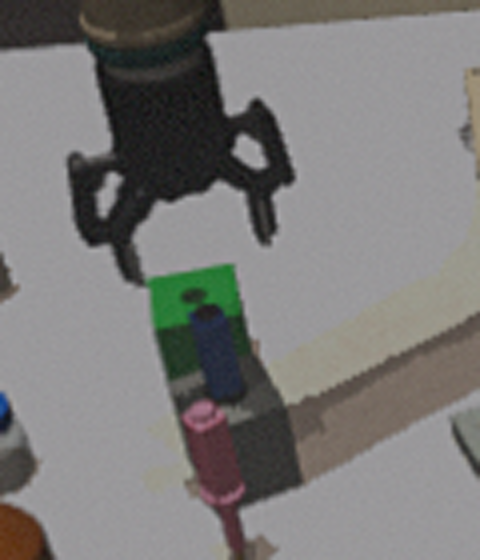

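View pics/t1.png

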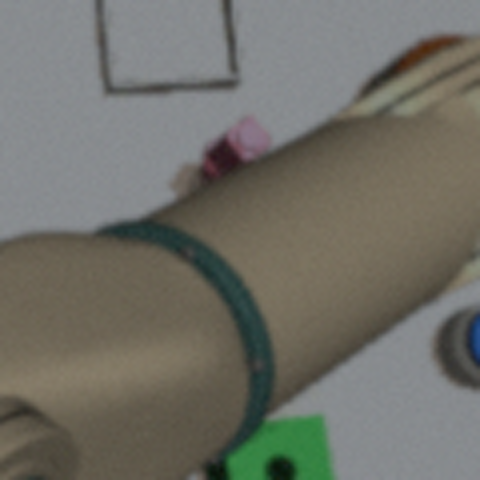

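```bash
python3 - <<'E'
from h import *
b=save("scene","s2.png",s=1.5)
for z in(161,195,210): print((proj(b,[474.6,-312,z])-[100,90])*4)
a=get_image("top")
s=read_state();print(s["eef_pos"])
E
```

```text
[208.45419577 312.57726001]
[199.43424445 274.91333331]
[195.34686815 257.81360923]
[ 474.95185858 -310.87487881  197.85355223]
```

View pics/s2.png

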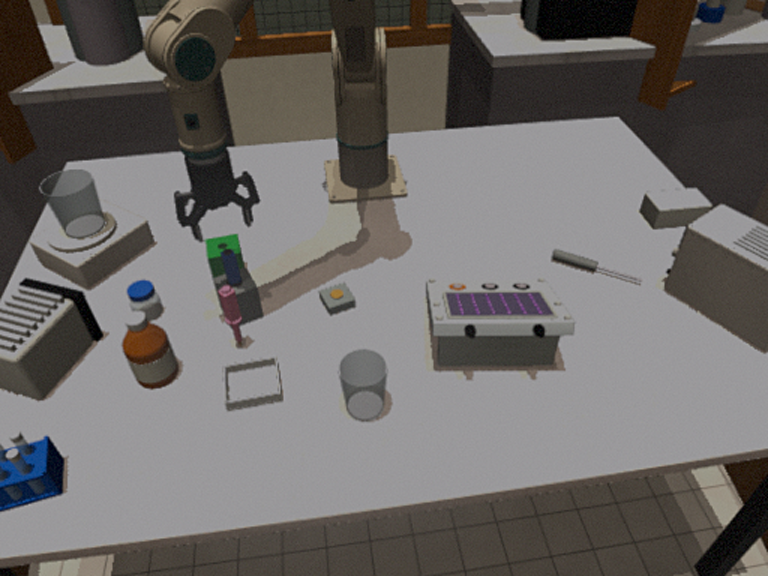

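The elbow is high and clear, and the fingers straddle the probe line. I'll correct y by -4 mm, descend and grip.

Call:
servo_tool(increments=[{"dx":0,"dy":-0.4,"dz":-0.5,"ax":0,"ay":0,"az":0,"claw":-1},{"dx":0,"dy":-0.4,"dz":-2.5,"ax":0,"ay":0,"az":0,"claw":-1},{"dx":0,"dy":-0.4,"dz":-4.5,"ax":0,"ay":0,"az":0,"claw":-1},{"dx":0,"dy":-0.4,"dz":-6.5,"ax":0,"ay":0,"az":0,"claw":-1},{"dx":0,"dy":-0.4,"dz":-8,"ax":0,"ay":0,"az":0,"claw":-1},{"dx":0,"dy":-0.4,"dz":-9,"ax":0,"ay":0,"az":0,"claw":-1},{"dx":0,"dy":-0.4,"dz":-9,"ax":0,"ay":0,"az":0,"claw":-1},{"dx":0,"dy":-0.4,"dz":-9,"ax":0,"ay":0,"az":0,"claw":-1}])

```text
clock: 3.65
eef_pos: [474.2, -314.7, 106.6]
tool_rot: [-1.57, 0.0, -2.761]
force: [0.2, -0.7, -0.5]
width: 85.2
```

```bash
python3 - <<'E'
from h import *
b=save("scene","s3.png",crop=(100,90,220,230),s=4)
for _ in range(3): s=read_state();print(s["eef_pos"],s["tool_rot"],s["force"]);get_image("top")
E
```

```text
[ 474.53146739 -314.9489345   107.12471637] [-1.56937070e+00  6.53582456e-04 -2.76095567e+00] [ 0.25213332 -0.07614525  0.38174104]
[ 474.69252063 -314.99608563  107.39444277] [-1.56896896e+00  1.05245890e-03 -2.76094141e+00] [ 0.31970968 -0.80732597 -0.17429948]
[ 474.72534568 -314.89062206  107.44838033] [-1.56897906e+00  1.20496267e-03 -2.76086189e+00] [-0.30112805 -0.08097961 -0.27431165]
```

View pics/s3.png

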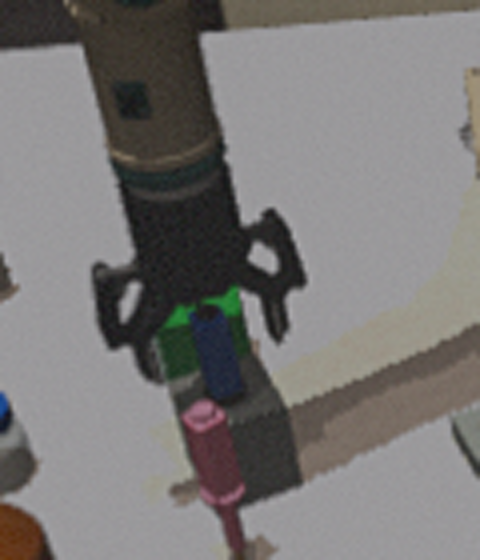

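Fingertips at (150,375) and (280,335) straddle the handle centre at (216,352). Closing now.

Call:
servo_tool(increments=[{"dx":0,"dy":0,"dz":0,"ax":0,"ay":0,"az":0,"claw":-0.5},{"dx":0,"dy":0,"dz":0,"ax":0,"ay":0,"az":0,"claw":0},{"dx":0,"dy":0,"dz":0,"ax":0,"ay":0,"az":0,"claw":0.4},{"dx":0,"dy":0,"dz":0,"ax":0,"ay":0,"az":0,"claw":1},{"dx":0,"dy":0,"dz":0,"ax":0,"ay":0,"az":0,"claw":1},{"dx":0,"dy":0,"dz":0,"ax":0,"ay":0,"az":0,"claw":1},{"dx":0,"dy":0,"dz":0,"ax":0,"ay":0,"az":0,"claw":1},{"dx":0,"dy":0,"dz":0,"ax":0,"ay":0,"az":0,"claw":1}])

```text
clock: 4.52
eef_pos: [474.2, -314.4, 106.5]
tool_rot: [-1.57, 0.0, -2.761]
force: [-0.9, 1.4, 3.0]
width: 23.4
```

```bash
python3 - <<'E'
from h import *
for _ in range(2): s=read_state();print(s["eef_pos"],s["tool_rot"],s["force"],s["torque"],s["width"]);get_image("top")
E
```

```text
[ 474.20187061 -314.35194171  106.51067934] [-1.57047755e+00  2.64138933e-04 -2.76086330e+00] [-0.93931102  1.39940009  2.97411922] [ 0.10709892 -0.01885045 -0.05099914] 23.40562973865542
[ 474.22159158 -314.36398336  106.49909259] [-1.57046257e+00  2.78847716e-04 -2.76086438e+00] [ 0.34088691 -0.10590019  3.32375412] [-0.01071427  0.02747754  0.00604114] 23.222197099086653
```

Call:
servo_tool(increments=[{"dx":0,"dy":0,"dz":0.3,"ax":0,"ay":0,"az":0,"claw":1},{"dx":0,"dy":0,"dz":1,"ax":0,"ay":0,"az":0,"claw":1},{"dx":0,"dy":0,"dz":2.5,"ax":0,"ay":0,"az":0,"claw":1},{"dx":0,"dy":0,"dz":4.5,"ax":0,"ay":0,"az":0,"claw":1},{"dx":0,"dy":0,"dz":6.5,"ax":0,"ay":0,"az":0,"claw":1},{"dx":0,"dy":0,"dz":8.5,"ax":0,"ay":0,"az":0,"claw":1},{"dx":0,"dy":0,"dz":10,"ax":0,"ay":0,"az":0,"claw":1},{"dx":0,"dy":0,"dz":10,"ax":0,"ay":0,"az":0,"claw":1}])

```text
clock: 5.28
eef_pos: [475.3, -315.7, 209.5]
tool_rot: [-1.566, 0.003, -2.761]
force: [0.2, -0.6, -1.2]
width: 23.7
```

```bash
python3 - <<'E'
from h import *
b=save("scene","s4.png",crop=(100,60,220,200),s=4)
for _ in range(2): s=read_state();print(s["eef_pos"],s["tool_rot"],s["force"],s["width"],s["qpos"]);get_image("top")
E
```

```text
[ 474.70866524 -314.79384124  207.70447402] [-1.56838608e+00  1.82891101e-03 -2.76066996e+00] [ 0.05857098 -0.46043909 -1.64984986] 23.54028232903562 [ 0.10033683  0.63403771  0.70274875  1.78880289 -0.50913742  0.90498857
 -0.15993071]
[ 474.13049085 -313.97708685  206.4031292 ] [-1.57065427e+00  5.44242156e-04 -2.76056768e+00] [-0.39441374  0.16367481 -1.61175036] 23.521393423397072 [ 0.10064672  0.63551038  0.70151225  1.79022296 -0.5094694   0.90472334
 -0.15976264]
```

View pics/s4.png

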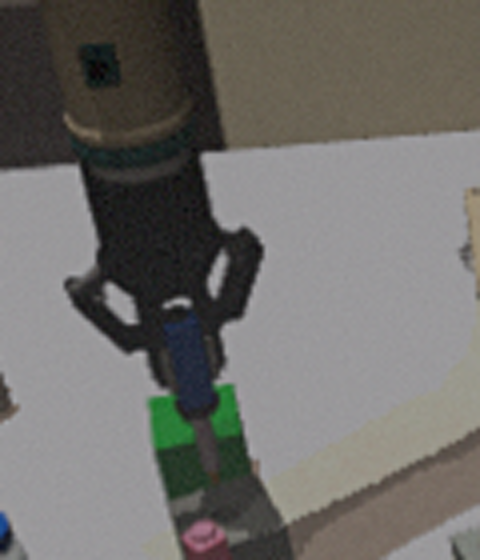

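Call:
servo_tool(increments=[{"dx":0,"dy":1,"dz":0.3,"ax":0,"ay":0,"az":0,"claw":1},{"dx":0,"dy":3,"dz":0.5,"ax":0,"ay":0,"az":0,"claw":1},{"dx":0,"dy":6.5,"dz":0.5,"ax":0,"ay":0,"az":0,"claw":1},{"dx":0,"dy":10,"dz":0.5,"ax":0,"ay":0,"az":0,"claw":1},{"dx":0.1,"dy":13.5,"dz":-0.5,"ax":0,"ay":0,"az":0,"claw":1},{"dx":0.2,"dy":17,"dz":-2,"ax":0,"ay":0,"az":0,"claw":1},{"dx":0.25,"dy":19,"dz":-3.5,"ax":0,"ay":0,"az":0,"claw":1},{"dx":0.25,"dy":19.9,"dz":-4.5,"ax":0,"ay":0,"az":0,"claw":1}])

```text
clock: 6.1
eef_pos: [475.1, -109.4, 159.1]
tool_rot: [-1.576, -0.003, -2.755]
force: [0.3, -0.1, -1.4]
width: 23.6
```

Call:
servo_tool(increments=[{"dx":0,"dy":0,"dz":-0.5,"ax":0,"ay":0,"az":0,"claw":1},{"dx":0,"dy":0,"dz":-1,"ax":0,"ay":0,"az":0,"claw":1},{"dx":0,"dy":0,"dz":-1,"ax":0,"ay":0,"az":0,"claw":1},{"dx":0,"dy":0,"dz":-1,"ax":0,"ay":0,"az":0,"claw":1}])

```text
clock: 6.43
eef_pos: [476.5, -116.7, 151.5]
tool_rot: [-1.57, -0.0, -2.763]
force: [-0.3, 0.3, -1.2]
width: 23.4
```

```bash
python3 - <<'E'
from h import *
b=save("scene","s5.png",crop=(170,90,270,220),s=4.5);a=save("top","t5.png",s=1.5)
for _ in range(2): s=read_state();print(s["clock"],s["eef_pos"],s["tool_rot"],s["force"],s["width"]);get_image("top")
p=s["eef_pos"]
for z in(93.5,36):
  q=p-[0,0,z]; print(proj(b,q),(proj(b,q)-[170,90]+.5)*4.5)
print((proj(b,[476.7,-115.2,28])-[170,90]+.5)*4.5)
E
```

```text
6.5333 [ 476.82615064 -116.59796047  151.80532243] [-1.56972508e+00  7.03090642e-04 -2.76292332e+00] [-0.03685942 -0.3285215  -1.0598944 ] 23.220949676424706
6.5833 [ 476.85255595 -116.41258744  151.8340863 ] [-1.56982531e+00  8.45335698e-04 -2.76263114e+00] [-0.54718849  0.20024702 -1.40640005] 23.451211077958234
[222.54556938 188.14571372] [238.70506222 443.90571172]
[221.20002851 173.76838681] [232.6501283  379.20774064]
[243.47475208 476.0945341 ]
```

View pics/s5.png

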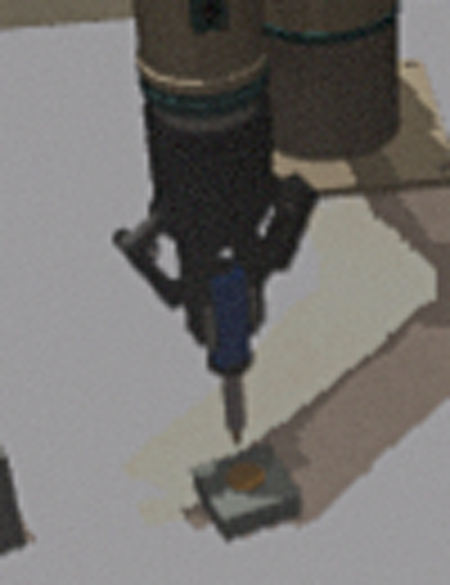

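View pics/t5.png

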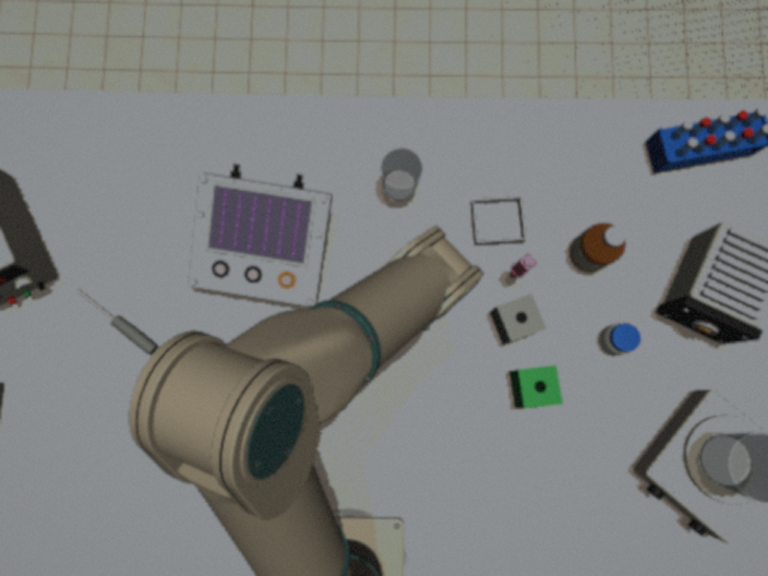

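The tip is seen at (237,442), against (239,444) predicted from the TCP. It is held straight and sits over the disc line, so I'll press gently.

Call:
servo_tool(increments=[{"dx":0,"dy":0.1,"dz":-0.6,"ax":0,"ay":0,"az":0,"claw":1},{"dx":0,"dy":0.1,"dz":-1.4,"ax":0,"ay":0,"az":0,"claw":1},{"dx":0,"dy":0.1,"dz":-2.1,"ax":0,"ay":0,"az":0,"claw":1},{"dx":0,"dy":0.1,"dz":-2.6,"ax":0,"ay":0,"az":0,"claw":1},{"dx":0,"dy":0.1,"dz":-2.9,"ax":0,"ay":0,"az":0,"claw":1},{"dx":0,"dy":0.1,"dz":-3.1,"ax":0,"ay":0,"az":0,"claw":1},{"dx":0,"dy":0.1,"dz":-3.3,"ax":0,"ay":0,"az":0,"claw":1},{"dx":0,"dy":0.1,"dz":-3.4,"ax":0,"ay":0,"az":0,"claw":1}])

```text
clock: 7.3
eef_pos: [476.2, -114.1, 117.1]
tool_rot: [-1.572, -0.001, -2.761]
force: [-2.4, 1.8, 1.2]
width: 23.3
```

```bash
python3 - <<'E'
from h import *
b=save("scene","s6.png",crop=(170,90,270,220),s=4.5)
F=[]
for _ in range(4): s=read_state();F.append(np.r_[s["eef_pos"],s["force"]]);get_image("top")
print(s["clock"],np.mean(F,0).round(2),s["tool_rot"],s["width"])
E
```

```text
7.5 [ 476.26 -114.09  117.32   -1.79    0.69    0.85] [-1.57123683e+00 -1.74155918e-04 -2.76078718e+00] 23.223896624882105
```

View pics/s6.png

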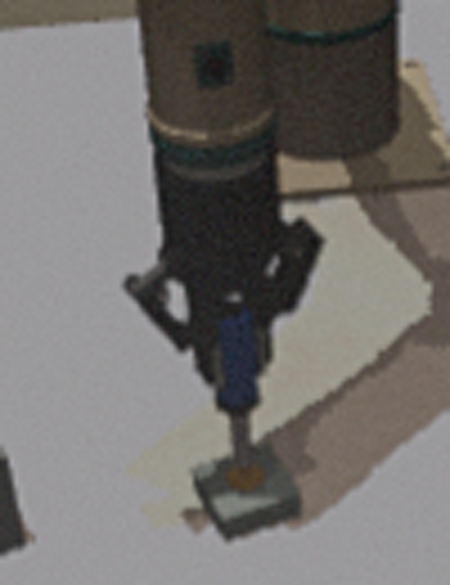

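Net contact force is about 2.4 N, or roughly 4 mm of spring, which agrees with the geometry. I'll hold to complete about a second, then lift.

Call:
servo_tool(increments=[{"dx":0,"dy":0,"dz":0,"ax":0,"ay":0,"az":0,"claw":1},{"dx":0,"dy":0,"dz":0,"ax":0,"ay":0,"az":0,"claw":1},{"dx":0,"dy":0,"dz":0,"ax":0,"ay":0,"az":0,"claw":1},{"dx":0,"dy":0,"dz":0,"ax":0,"ay":0,"az":0,"claw":1},{"dx":0,"dy":0,"dz":0,"ax":0,"ay":0,"az":0,"claw":1},{"dx":0,"dy":0,"dz":0,"ax":0,"ay":0,"az":0,"claw":1},{"dx":0,"dy":0,"dz":0,"ax":0,"ay":0,"az":0,"claw":1},{"dx":0,"dy":0,"dz":0,"ax":0,"ay":0,"az":0,"claw":1}])

```text
clock: 8.22
eef_pos: [476.6, -114.2, 117.3]
tool_rot: [-1.571, 0.0, -2.761]
force: [-1.9, -0.5, 0.8]
width: 23.7
```

Call:
servo_tool(increments=[{"dx":0,"dy":0,"dz":0,"ax":0,"ay":0,"az":0,"claw":1},{"dx":0,"dy":0,"dz":0.3,"ax":0,"ay":0,"az":0,"claw":1},{"dx":0,"dy":0,"dz":1,"ax":0,"ay":0,"az":0,"claw":1},{"dx":0,"dy":0,"dz":2.5,"ax":0,"ay":0,"az":0,"claw":1},{"dx":0,"dy":0,"dz":5,"ax":0,"ay":0,"az":0,"claw":1},{"dx":0,"dy":0,"dz":7.5,"ax":0,"ay":0,"az":0,"claw":1},{"dx":0,"dy":0,"dz":10,"ax":0,"ay":0,"az":0,"claw":1},{"dx":0,"dy":0,"dz":12,"ax":0,"ay":0,"az":0,"claw":1}])

```text
clock: 8.88
eef_pos: [477.5, -115.0, 239.7]
tool_rot: [-1.569, 0.002, -2.761]
force: [0.7, 0.5, -1.5]
width: 23.3
```

```bash
python3 - <<'E'
from h import *
from scipy.spatial.transform import Rotation as Ro
s=read_state();print(s["clock"],s["eef_pos"],s["tool_rot"],s["force"],s["width"],s["qpos"])
yaw=-0.1447;t=np.radians(22)
n=np.array([-np.sin(t)*np.cos(yaw),-np.sin(t)*np.sin(yaw),np.cos(t)])
cy=np.array([-np.sin(yaw),np.cos(yaw),0])
pad=np.array([539.7,125.3,71.])
print("n",n)
R0=Ro.from_euler("xyz",s["tool_rot"])
up=np.cross(cy,n)  # cell x along slope
for nm,z in(("+cx",up),("-cx",-up),("+cy",cy),("-cy",-cy)):
    y=-n;x=np.cross(y,z);R=Ro.from_matrix(np.stack([x,y,z],1))
    print(nm,R.as_euler("xyz"),(R*R0.inv()).as_rotvec())
print("tcp at contact",pad+93.5*n,"hover40",pad+133.5*n, "-6:",pad+87.5*n)
E
```

```text
8.8833 [ 477.459411   -114.95696475  239.71509531] [-1.56854061e+00  2.25251611e-03 -2.76146438e+00] [ 0.68344652  0.48577178 -1.48491453] 23.30057980788813 [-0.36459013  0.49605597  0.79952425  1.95622972 -0.46030585  0.87573252
 -0.51355161]
n [-0.37069166  0.05401661  0.92718385]
+cx [-1.18682389  0.         -1.71549633] [-0.24917963 -0.31225971  1.03232858]
-cx [-1.95476876  0.          1.42609633] [ 0.36766122 -0.28647924 -2.06460609]
+cy [-1.57079633 -0.38397244 -0.1447    ] [-0.5179774  -0.05822791  2.57407229]
-cy [-1.57079633  0.38397244  2.99689265] [ 0.04757995 -0.38314865 -0.51794573]
tcp at contact [505.04032996 130.3505532  157.6916904 ] hover40 [490.21266363 132.51121768 194.77904458] -6: [507.26447991 130.02645353 152.12858727]
```

Call:
servo_tool(increments=[{"dx":0,"dy":0.8,"dz":0,"ax":0.003,"ay":-0.02,"az":-0.027,"claw":1},{"dx":0.1,"dy":2.5,"dz":0,"ax":0.006,"ay":-0.05,"az":-0.068,"claw":1},{"dx":0.2,"dy":4.5,"dz":0,"ax":0.01,"ay":-0.08,"az":-0.108,"claw":1},{"dx":0.3,"dy":6.5,"dz":0,"ax":0.014,"ay":-0.11,"az":-0.149,"claw":1},{"dx":0.4,"dy":8.7,"dz":0,"ax":0.018,"ay":-0.14,"az":-0.189,"claw":1},{"dx":0.5,"dy":11,"dz":0,"ax":0.022,"ay":-0.175,"az":-0.237,"claw":1},{"dx":0.5,"dy":13,"dz":0,"ax":0.025,"ay":-0.2,"az":-0.27,"claw":1},{"dx":0.5,"dy":15,"dz":0,"ax":0.029,"ay":-0.23,"az":-0.311,"claw":1}])

```text
clock: 9.55
eef_pos: [482.2, 36.6, 238.2]
tool_rot: [-1.548, 0.233, -3.073]
force: [0.6, -0.0, -2.3]
width: 23.2
```

```bash
cat > g.py <<'E'
from h import *
from scipy.spatial.transform import Rotation as Ro
yaw=-0.1447;t=np.radians(22)
n=np.array([-np.sin(t)*np.cos(yaw),-np.sin(t)*np.sin(yaw),np.cos(t)])
cy=np.array([-np.sin(yaw),np.cos(yaw),0])
pad=np.array([539.7,125.3,71.])
z=-cy;y=-n;RT=Ro.from_matrix(np.stack([np.cross(y,z),y,z],1))
def st(h):
    P=[];Rv=[];F=[]
    for _ in range(3):
        s=read_state();P.append(s["eef_pos"]);F.append(s["force"]);R0=Ro.from_euler("xyz",s["tool_rot"]);Rv.append((RT*R0.inv()).as_rotvec());get_image("top")
    P=np.mean(P,0);F=np.mean(F,0)
    print(s["clock"],"P",P.round(1),"F",F.round(2),"w",s["width"],"q",s["qpos"].round(2))
    print("rot to go",np.mean(Rv,0).round(4),"shift cm to h",h,((pad+(93.5+h)*n-P)/10).round(2))
    d=P-pad;print("height along n",d@n-93.5,"lat cellx/celly of TCP axis", d@np.cross(cy,n), d@cy)
    return s
E
python3 -c "
from g import *
st(50)"
```

```text
9.65 P [481.   39.4 237.4] F [-0.47  1.15 -2.17] w 23.38408167676179 q [-0.83  0.41  0.9   2.18 -0.62  0.55 -0.99]
rot to go [ 0.0144 -0.1541 -0.2103] shift cm to h 50 [ 0.55  9.36 -3.34]
height along n 77.91382528570458 lat cellx/celly of TCP axis 19.978114489993708 -93.45638529112728
```

Call:
servo_tool(increments=[{"dx":0,"dy":1,"dz":0,"ax":0.002,"ay":-0.02,"az":-0.027,"claw":1},{"dx":0.1,"dy":3,"dz":0,"ax":0.004,"ay":-0.05,"az":-0.068,"claw":1},{"dx":0.3,"dy":5.5,"dz":-0.5,"ax":0.007,"ay":-0.08,"az":-0.109,"claw":1},{"dx":0.4,"dy":7.5,"dz":-1,"ax":0.01,"ay":-0.11,"az":-0.15,"claw":1},{"dx":0.5,"dy":8.8,"dz":-1.5,"ax":0.013,"ay":-0.14,"az":-0.19,"claw":1},{"dx":0.5,"dy":9.3,"dz":-1.5,"ax":0.014,"ay":-0.154,"az":-0.21,"claw":1},{"dx":0.5,"dy":9.3,"dz":-1.5,"ax":0.014,"ay":-0.154,"az":-0.21,"claw":1}])

```text
clock: 10.28
eef_pos: [486.5, 129.9, 222.0]
tool_rot: [-1.567, 0.382, 2.999]
force: [0.6, 0.7, -1.2]
width: 23.2
```

```bash
python3 -c "
from g import *
st(50)
b=save('scene','s7.png',s=1.5)"
```

```text
10.3833 P [486.9 128.8 222.5] F [ 0.56  0.15 -1.35] w 23.28160496199775 q [-1.15  0.48  0.98  2.26 -0.78  0.33 -1.31]
rot to go [ 0.003  -0.0013  0.0007] shift cm to h 50 [-0.04  0.42 -1.84]
height along n 66.6815320517878 lat cellx/celly of TCP axis 7.856982365289596 -4.120152476748592
```

View pics/s7.png

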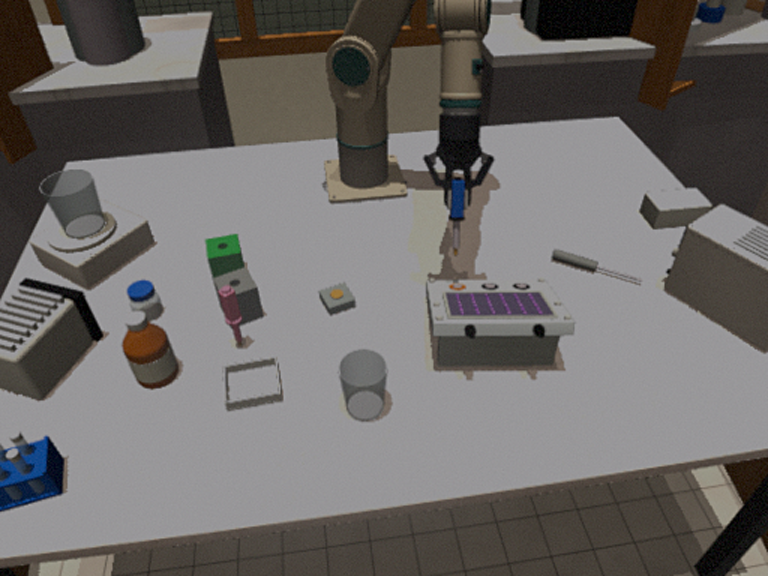

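The tip hovers above the orange pad and away from the black-ringed ones. Joint 6 is at 0.33 against its 0.23 limit, so I'll descend in small steps and watch it.

Call:
servo_tool(increments=[{"dx":0.1,"dy":0.1,"dz":-0.5,"ax":0.001,"ay":0,"az":0,"claw":1},{"dx":0.2,"dy":0.2,"dz":-1,"ax":0.002,"ay":0,"az":0,"claw":1},{"dx":0.35,"dy":0.3,"dz":-1.8,"ax":0.002,"ay":0,"az":0,"claw":1},{"dx":0.35,"dy":0.3,"dz":-1.8,"ax":0.002,"ay":0,"az":0,"claw":1}])

```text
clock: 10.82
eef_pos: [490.3, 130.7, 204.0]
tool_rot: [-1.57, 0.382, 2.994]
force: [-1.0, -0.4, -1.5]
width: 23.4
```

```bash
python3 -c "
from g import *
s=st(30);print(s['qpos'].round(4))"
```

```text
10.9167 P [490.4 130.7 204.4] F [-0.41 -0.4  -1.31] w 23.082072288853034 q [-1.08  0.5   0.89  2.27 -0.85  0.28 -1.25]
rot to go [ 0.     -0.0017  0.0037] shift cm to h 30 [ 0.35  0.13 -1.89]
height along n 48.710117628414935 lat cellx/celly of TCP axis 4.0362789150379115 -1.787848408945683
[-1.084   0.4992  0.8871  2.2667 -0.8509  0.2774 -1.254 ]
```

Joint 6 is closing on its limit. I'll fit a kinematic model from the logged poses to see which configuration is comfortable at the pad.

```bash
cat > kin.py <<'E'
import numpy as np, itertools
from scipy.optimize import least_squares
from scipy.spatial.transform import Rotation as Ro
D=[([-1.30580869,0.62927261,0.03845053,1.51826443,-0.02701159,0.9962574,-0.02000451],[210.9,614.26,230.47],[-1.57248,0,-.330803]),
([0.10002138,0.64366301,0.69241656,1.80422333,-0.51914371,0.8820004,-0.15645283],[474.608,-310.803,197.302],[-1.56935,6.765e-4,-2.760766]),
([0.10064672,0.63551038,0.70151225,1.79022296,-0.50946942,0.90472334,-0.15976264],[474.13,-313.977,206.403],[-1.570654,5.44e-4,-2.760568]),
([-0.36459013,0.49605597,0.79952425,1.95622972,-0.46030585,0.87573252,-0.51355161],[477.459,-114.957,239.715],[-1.56854,.0022525,-2.761464])]
def load():
    import cell
    s=cell.read_state();return (list(s["qpos"]),list(s["eef_pos"]),list(s["tool_rot"]))
def Rz(a):return Ro.from_euler("z",a)
def Ry(a):return Ro.from_euler("y",a)
def fk(q,p,sg):
    d1,L1,a1,L2,a2,L3,a3,L4,r7,r1=p
    R=Rz(sg[0]*q[0]+r1);x=np.array([0,0,d1])
    R=R*Ry(q[1]);R=R*Rz(sg[1]*q[2]);x=x+R.apply([a1,0,L1])
    R=R*Ry(q[3]);x=x+R.apply([a2,0,0]);R=R*Rz(sg[2]*q[4]);x=x+R.apply([0,0,L2])
    R=R*Ry(q[5]);x=x+R.apply([a3,0,0]);R=R*Rz(sg[3]*q[6]+r7);x=x+R.apply([0,0,L4])
    # tool: y axis along approach (z here), jaw z
    M=Ro.from_matrix(np.array([[1,0,0],[0,0,-1],[0,1,0]]).T)  # maps tool y -> flange z
    return x,R*M
def res(p,sg,D):
    o=[]
    for q,P,E in D:
        x,R=fk(q,p,sg);o+=list((x-P)/1.);o+=list((R*Ro.from_euler("xyz",E).inv()).as_rotvec()*300)
    return np.array(o)
E
python3 - <<'E'
from kin import *
D.append(load());print(D[-1])
best=[]
for sg in itertools.product((1,-1),repeat=4):
  for r7 in(0,1.57,3.14,-1.57):
   for r1 in (0,3.14):
    p0=[300,300,0,330,0,0,0,250,r7,r1]
    r=least_squares(res,p0,args=(sg,D),max_nfev=60);best.append((r.cost,sg,r.x))
best.sort(key=lambda b:b[0])
for b in best[:4]:print(round(b[0],2),b[1],b[2].round(2))
E
```

```text
([np.float64(-1.0846833921452295), np.float64(0.49911612914957826), np.float64(0.8875295365262983), np.float64(2.2666509118857774), np.float64(-0.8509935506137148), np.float64(0.2773840059672341), np.float64(-1.2539645773705252)], [np.float64(490.56738449934045), np.float64(130.84428826712977), np.float64(204.82748253314256)], [np.float64(-1.5706569774237242), np.float64(0.38311885022167047), np.float64(2.9934309546113753)])
1407231.68 (-1, 1, -1, 1) [-1.01923000e+03  1.59182000e+03 -5.58280000e+02  2.17360000e+02
  1.92190000e+02 -3.72327741e+14 -3.39800000e+01  7.06800000e+01
 -3.40000000e-01 -8.00000000e-02]
1407231.79 (-1, 1, -1, 1) [-1.01990000e+03  1.59263000e+03 -5.59020000e+02  2.17880000e+02
  1.92330000e+02 -2.29543974e+15 -3.36900000e+01  7.06100000e+01
 -3.40000000e-01 -7.00000000e-02]
1407232.01 (-1, 1, -1, 1) [-1.01888000e+03  1.59121000e+03 -5.58070000e+02  2.17240000e+02
  1.91960000e+02 -1.02653242e+15 -3.40500000e+01  7.06400000e+01
 -3.40000000e-01 -8.00000000e-02]
1407233.0 (-1, 1, -1, 1) [-1.02121000e+03  1.59373000e+03 -5.60060000e+02  2.18920000e+02
  1.92170000e+02  1.02387568e+16 -3.26900000e+01  7.01700000e+01
  5.94000000e+00 -7.00000000e-02]
```

```bash
sed -i 's/\]\]).T)/]]))/' kin.py; python3 - <<'E'
from kin import *
D.append(load())
best=[]
for sg in itertools.product((1,-1),repeat=4):
  for r7 in(0,1.57,3.14,-1.57):
   for r1 in (0,3.14):
    p0=[300,300,0,330,0,0,0,250,r7,r1]
    r=least_squares(res,p0,args=(sg,D),max_nfev=60);best.append((r.cost,sg,r.x))
best.sort(key=lambda b:b[0])
for b in best[:4]:print(round(b[0],2),b[1],b[2].round(2))
print(res(best[0][2],best[0][1],D).reshape(-1,6).round(2))
E
```

```text
20.33 (-1, -1, -1, -1) [ 3.5447e+02  5.5282e+02  1.4010e+01  3.7797e+02  8.5000e-01  4.0820e+03
  2.6700e+00  3.5407e+02 -1.6100e+00 -4.0000e-02]
20.33 (-1, -1, -1, -1) [ 3.54470e+02  5.52820e+02  1.40100e+01  3.77970e+02  8.50000e-01
  6.45331e+03  2.67000e+00  3.54070e+02 -1.61000e+00 -4.00000e-02]
20.33 (-1, -1, -1, -1) [ 3.54470e+02  5.52820e+02  1.40100e+01  3.77970e+02  8.50000e-01
 -5.40269e+03  2.67000e+00  3.54070e+02  4.67000e+00 -4.00000e-02]
20.33 (-1, -1, -1, -1) [ 3.5447e+02  5.5282e+02  1.4010e+01  3.7797e+02  8.5000e-01 -6.6013e+02
  2.6700e+00  3.5407e+02 -1.6100e+00 -4.0000e-02]
[[-0.95  0.62  1.97  0.01  0.02 -0.18]
 [-1.15 -0.66 -1.54 -0.01  0.01 -0.18]
 [-1.17 -0.83 -1.53 -0.01 -0.   -0.18]
 [ 1.01  1.74  0.46 -0.04  0.02 -0.18]
 [-0.01  0.61  0.63 -4.48  0.76 -1.06]]
```

The model fits to about 2 mm. Next: the null-space family at the final pose, for both jaw options.

```bash
cat > fam.py <<'E'
from kin import *
import cell
p=np.array([354.47,552.82,14.01,377.97,.85,0,2.67,354.07,-1.61,-.04]);sg=(-1,)*4
r=least_squares(res,p,args=(sg,D));p=r.x
LO=np.array([-3.06,-.37,-1.25,.18,-1.1,.23,-2.94]);HI=np.array([3.06,2.12,1.32,2.47,4.24,1.98,2.94])
yaw=-0.1447;t=np.radians(22)
n=np.array([-np.sin(t)*np.cos(yaw),-np.sin(t)*np.sin(yaw),np.cos(t)]);cy=np.array([-np.sin(yaw),np.cos(yaw),0]);pad=np.array([539.7,125.3,71.])
def RT(z):
    y=-n;return Ro.from_matrix(np.stack([np.cross(y,z),y,z],1))
def ik(X,R,q3,q0):
    def f(q):
        qq=np.r_[q[:2],q3,q[2:]];x,Rr=fk(qq,p,sg);return np.r_[(x-X)/100,(Rr*R.inv()).as_rotvec()]
    s=least_squares(f,np.delete(q0,2));return np.r_[s.x[:2],q3,s.x[2:]],s.cost
E
python3 - <<'E'
from fam import *
np.set_printoptions(precision=2,suppress=True)
q0=np.array([-1.084,.4992,.8871,2.2667,-.8509,.2774,-1.254])
for nm,z in(("-cy",-cy),("+cx",np.cross(cy,n))):
  for h in(48,-6):
    q=q0.copy()
    for q3 in np.r_[np.arange(.89,1.3,.1),np.arange(.79,-1.25,-.1)]:
        if abs(q3-.79)<.01:q=q0.copy()
        q,c=ik(pad+(93.5+h)*n,RT(z),q3,q)
        print(nm,h,q,"c%.0e"%c,"OK" if((q>LO+.03)&(q<HI-.03)).all() else "")
E
```

```text
-cy 48 [-1.38  0.61  0.89  2.47 -1.79  0.21 -0.6 ] c2e-30 
-cy 48 [-1.42  0.65  0.99  2.48 -1.73  0.28 -0.63] c5e-30 
-cy 48 [-1.45  0.68  1.09  2.48 -1.68  0.36 -0.65] c1e-19 
-cy 48 [-1.48  0.72  1.19  2.49 -1.64  0.44 -0.67] c4e-19 
-cy 48 [-1.5   0.76  1.29  2.49 -1.59  0.53 -0.67] c7e-30 
-cy 48 [-1.33  0.59  0.79  2.46 -1.86  0.14 -0.56] c4e-22 
-cy 48 [-1.28  0.56  0.69  2.45 -1.95  0.07 -0.49] c1e-30 
-cy 48 [-1.22  0.54  0.59  2.42 -2.08  0.01 -0.38] c6e-30 
-cy 48 [-1.14  0.51  0.49  2.37 -2.33 -0.07 -0.11] c2e-30 
-cy 48 [-1.05  0.49  0.39  2.33 -2.41 -0.14 -0.02] c1e-04 
-cy 48 [-1.02  0.49  0.29  2.34 -2.19 -0.18 -0.28] c4e-04 
-cy 48 [-0.99  0.49  0.19  2.39 -1.92 -0.22 -0.6 ] c7e-04 
-cy 48 [-0.85  0.54  0.09  2.78 -0.55 -0.49 -1.97] c6e-26 
-cy 48 [-0.83  0.54 -0.01  2.77 -0.69 -0.5  -1.89] c1e-29 
-cy 48 [-0.81  0.54 -0.11  2.76 -0.83 -0.52 -1.81] c5e-29 
-cy 48 [-0.78  0.54 -0.21  2.74 -0.95 -0.55 -1.74] c8e-29 
-cy 48 [-0.74  0.55 -0.31  2.73 -1.07 -0.58 -1.67] c9e-30 
-cy 48 [-0.7   0.56 -0.41  2.72 -1.17 -0.62 -1.62] c2e-29 
-cy 48 [-0.67  0.57 -0.51  2.71 -1.25 
[... 4334 characters left out ...]
 [-0.38  0.54 -0.11  2.44 -4.16  0.31  3.56] c2e-29 
+cx -6 [-0.32  0.54 -0.21  2.45 -4.22  0.36  3.62] c2e-19 
+cx -6 [-0.26  0.55 -0.31  2.46 -4.28  0.42  3.66] c3e-19 
+cx -6 [-0.21  0.56 -0.41  2.47 -4.33  0.47  3.7 ] c2e-30 
+cx -6 [-0.15  0.58 -0.51  2.48 -4.38  0.53  3.73] c4e-30 
+cx -6 [-0.1   0.6  -0.61  2.48 -4.43  0.59  3.75] c3e-30 
+cx -6 [-0.05  0.62 -0.71  2.49 -4.47  0.65  3.77] c2e-30 
+cx -6 [-0.01  0.64 -0.81  2.49 -4.52  0.72  3.79] c1e-30 
+cx -6 [ 0.03  0.67 -0.91  2.49 -4.56  0.79  3.8 ] c7e-30 
+cx -6 [ 0.07  0.7  -1.01  2.5  -4.6   0.87  3.81] c4e-30 
+cx -6 [ 0.1   0.74 -1.11  2.5  -4.64  0.94  3.82] c2e-29 
+cx -6 [ 0.12  0.78 -1.21  2.5  -4.68  1.03  3.82] c2e-30
```

```bash
cat > kin2.py <<'E'
from kin import *
D.append(([-1.0846834,.4991161,.8875295,2.2666509,-.8509936,.277384,-1.2539646],[490.567,130.844,204.827],[-1.570657,.383119,2.993431]))
D.append(([-1.15,.48,.98,2.26,-.78,.33,-1.31],None,None));D.pop()
sg=(-1,)*4
M=Ro.from_matrix(np.array([[1,0,0],[0,0,-1],[0,1,0]]))
def fk(q,p):
    d1,L1,a1,L2,a2,a3,L4,r7,r1,b1,b2,b3,ax,ay=p
    R=Rz(-q[0]+r1);x=np.array([0,0,d1])
    R=R*Ry(q[1]);x=x+R.apply([0,b1,0]);R=R*Rz(-q[2]);x=x+R.apply([a1,0,L1])
    R=R*Ry(q[3]);x=x+R.apply([a2,b2,0]);R=R*Rz(-q[4]);x=x+R.apply([0,0,L2])
    R=R*Ry(q[5]);x=x+R.apply([a3,b3,0]);R=R*Rz(-q[6]+r7);x=x+R.apply([0,0,L4])
    return x,R*M
p0=np.array([360,400,0,380,0,0,330,-1.57,0,0,0,0,0,0.])
sc=np.array([100,100,40,100,40,40,100,.1,.1,20,20,20,.1,.1])
def res(p):
    o=[]
    for q,P,E in D:
        x,R=fk(q,p);o+=list((x-P)/1.5);o+=list((R*Ro.from_euler("xyz",E).inv()).as_rotvec()/.004)
    return np.r_[o,(p-p0)/sc]
p=least_squares(res,p0,x_scale=sc).x
E
python3 - <<'E'
from kin2 import *
np.set_printoptions(precision=3,suppress=True)
print(p);print(res(p)[:-14].reshape(-1,6))
E
```

```text
[333.67  556.297   2.17  378.87   -3.217  -1.055 348.154  -1.572  -0.002
  -9.646 -15.415  -1.844   0.      0.   ]
[[-0.035  0.051  0.083 -0.001 -0.002 -0.006]
 [-0.074  0.05  -0.067 -0.     0.    -0.006]
 [-0.105  0.072 -0.069 -0.    -0.    -0.006]
 [ 0.143 -0.073  0.043 -0.001  0.001 -0.006]
 [ 0.002  0.015  0.013 -0.15   0.023 -0.036]]
```

Now the fit is sub-millimetre. Redo the family.

```bash
cat > fam.py <<'E'
from kin2 import *
LO=np.array([-3.06,-.37,-1.25,.18,-1.1,.23,-2.94]);HI=np.array([3.06,2.12,1.32,2.47,4.24,1.98,2.94])
yaw=-0.1447;t=np.radians(22)
n=np.array([-np.sin(t)*np.cos(yaw),-np.sin(t)*np.sin(yaw),np.cos(t)]);cy=np.array([-np.sin(yaw),np.cos(yaw),0]);pad=np.array([539.7,125.3,71.])
def RT(z):
    y=-n;return Ro.from_matrix(np.stack([np.cross(y,z),y,z],1))
def ik(X,R,q3,q0):
    def f(q):
        qq=np.r_[q[:2],q3,q[2:]];x,Rr=fk(qq,p);return np.r_[(x-X)/100,(Rr*R.inv()).as_rotvec()]
    s=least_squares(f,np.delete(q0,2));return np.r_[s.x[:2],q3,s.x[2:]],s.cost
def jac(q):
    x0,R0=fk(q,p);J=np.zeros((6,7))
    for i in range(7):
        d=np.array(q,float);d[i]+=1e-5;x,R=fk(d,p);J[:,i]=np.r_[(x-x0)/1e5*1e5/1e-5/300,(R*R0.inv()).as_rotvec()/1e-5]
    return J
def track(q,X,R,N=60):
    q=np.array(q,float);mn=q.copy();mx=q.copy()
    for k in range(N):
        x,Rr=fk(q,p);f=1/(N-k);e=np.r_[(X-x)*f/300,(R*Rr.inv()).as_rotvec()*f]
        q=q+np.linalg.pinv(jac(q))@e;mn=np.minimum(mn,q);mx=np.maximum(mx,q)
    return q,mn,mx
E
python3 - <<'E'
from fam import *
np.set_printoptions(precision=2,suppress=True)
q0=np.array([-1.084,.4992,.8871,2.2667,-.8509,.2774,-1.254])
for h in(48,-6):
    q=q0.copy();c0=q.copy()
    for q3 in np.r_[np.arange(.89,1.3,.1),np.arange(.79,-1.25,-.1)]:
        if abs(q3-.79)<.01:q=q0.copy()
        q,c=ik(pad+(93.5+h)*n,RT(-cy),q3,q)
        print(h,q,"c%.0e"%c,"OK" if((q>LO+.03)&(q<HI-.03)).all() else "")
print("pinv track from q0", track(q0,pad+87.5*n,RT(-cy)))
# validate tracking: ref pose -> current
q=np.array([-0.36459013,0.49605597,0.79952425,1.95622972,-0.46030585,0.87573252,-0.51355161])
print(track(q,*fk(q0,p))[0],q0)
E
```

```text
48 [-1.09  0.5   0.89  2.28 -0.89  0.27 -1.22] c1e-25 OK
48 [-1.15  0.54  0.99  2.28 -1.04  0.33 -1.07] c1e-28 OK
48 [-1.19  0.59  1.09  2.28 -1.15  0.4  -0.95] c1e-29 
48 [-1.23  0.65  1.19  2.28 -1.23  0.48 -0.86] c1e-30 
48 [-1.26  0.72  1.29  2.28 -1.29  0.58 -0.79] c4e-30 
48 [-1.03  0.47  0.79  2.28 -0.7   0.23 -1.41] c4e-29 
48 [-0.97  0.44  0.69  2.28 -0.47  0.2  -1.65] c2e-27 
48 [-0.9   0.42  0.59  2.28 -0.2   0.18 -1.92] c9e-30 
48 [-0.83  0.4   0.49  2.28  0.08  0.18 -2.2 ] c7e-31 
48 [-0.76  0.39  0.39  2.28  0.32  0.19 -2.44] c9e-28 
48 [-0.69  0.37  0.29  2.28  0.51  0.21 -2.64] c1e-28 
48 [-0.61  0.37  0.19  2.27  0.66  0.23 -2.79] c1e-29 
48 [-0.54  0.36  0.09  2.27  0.78  0.26 -2.9 ] c4e-30 OK
48 [-0.46  0.36 -0.01  2.27  0.87  0.29 -3.  ] c4e-30 
48 [-0.38  0.36 -0.11  2.27  0.94  0.32 -3.07] c1e-19 
48 [-0.31  0.37 -0.21  2.27  1.    0.36 -3.13] c2e-19 
48 [-0.23  0.37 -0.31  2.27  1.05  0.39 -3.18] c1e-19 
48 [-0.16  0.38 -0.41  2.26  1.1   0.43 -3.23] c1e-19 
48 [-0.08  0.39 -0.51  2.26  1.13  0.47 -3.27] c9e-20 
48 [-0.01  0.41 -0.61  2.26  1.17  0.52 -3.3 ] c8
[... 1347 characters left out ...]
  2.27  1.44  0.47 -3.54] c1e-19 
-6 [-0.    0.54 -0.61  2.27  1.45  0.53 -3.55] c1e-19 
-6 [ 0.06  0.57 -0.71  2.27  1.46  0.59 -3.55] c1e-19 
-6 [ 0.12  0.6  -0.81  2.27  1.47  0.66 -3.56] c2e-19 
-6 [ 0.18  0.63 -0.91  2.26  1.48  0.73 -3.57] c2e-19 
-6 [ 0.24  0.68 -1.01  2.26  1.48  0.81 -3.57] c3e-19 
-6 [ 0.29  0.73 -1.11  2.26  1.49  0.89 -3.57] c3e-19 
-6 [ 0.33  0.78 -1.21  2.26  1.5   0.99 -3.58] c4e-19 
pinv track from q0 (array([-0.81,  0.54,  0.52,  2.28, -1.  ,  0.08, -1.13]), array([-1.08,  0.5 ,  0.52,  2.27, -1.  ,  0.08, -1.25]), array([-0.81,  0.54,  0.89,  2.28, -0.85,  0.28, -1.13]))
[-1.09  0.5   0.9   2.27 -0.87  0.28 -1.23] [-1.08  0.5   0.89  2.27 -0.85  0.28 -1.25]
```

The tracking model predicts the arm well. With the elbow on its current side, the final pose breaks the joint 5 or 6 ranges. The other side (q3 < 0, opposite jaw direction) is comfortable, so I'll search for simple waypoints that bring the arm there.

```bash
cat > plan.py <<'E'
from fam import *
import itertools
np.set_printoptions(precision=2,suppress=True)
def tooldown(psi): # euler roll -pi/2, yaw psi
    return Ro.from_euler("xyz",[-np.pi/2,0,psi])
q0=np.array([-1.084,.4992,.8871,2.2667,-.8509,.2774,-1.254])
J={"+cy":cy,"+cx":np.cross(cy,n),"-cx":-np.cross(cy,n)}
def seg(q,X,R,N):
    """X,R linear interp about; rotation as single rotvec from start (shorter way)"""
    return track(q,X,R,N)
def big(q,X,psi0,psi1,N=40):
    mn=q.copy();mx=q.copy()
    x0,_=fk(q,p)
    for k in range(1,N+1):
        q,a,b=track(q,x0+(X-x0)*k/N,tooldown(psi0+(psi1-psi0)*k/N),1);mn=np.minimum(mn,a);mx=np.maximum(mx,b)
    return q,mn,mx
def marg(q): return np.minimum((q-LO),(HI-q)).min()
E
python3 - <<'E'
from plan import *
out=[]
H=pad+(93.5+50)*n; G=pad+87.5*n
for x,y,z in itertools.product((480,560,640),(-150,0,150),(260,)):
    W=np.array([x,y,z])
    q1,a1,b1=track(q0,np.array([490,100,260]),tooldown(-3.29),25)
    for pm in(-1.6,-1,-.5,-.145,.4):
        q2,a2,b2=big(q1,W,-3.29,pm)
        for j in("+cy","+cx"):
            q3,a3,b3=track(q2,H,RT(J[j]),25);q4,a4,b4=track(q3,G,RT(J[j]),15)
            m=min(marg(np.minimum.reduce([a1,a2,a3,a4])),marg(np.maximum.reduce([b1,b2,b3,b4])))
            out.append((m,marg(q4),(x,y,z),pm,j,q4))
out.sort(key=lambda o:-o[0])
for o in out[:8]:print(*o)
E
```

```text
-0.17341378698045393 -0.17341378698045393 (480, -150, 260) 0.4 +cx [-0.77  0.53  0.47  2.28 -0.67  0.06  0.12]
-0.17482160769320304 -0.17482160769320304 (560, -150, 260) 0.4 +cx [-0.77  0.53  0.46  2.28 -0.64  0.06  0.08]
-0.17522984805809672 -0.17522984805809672 (480, 0, 260) 0.4 +cx [-0.77  0.53  0.46  2.28 -0.63  0.05  0.08]
-0.17579868975043994 -0.17579868975043994 (640, -150, 260) 0.4 +cx [-0.77  0.53  0.46  2.28 -0.61  0.05  0.06]
-0.17632384618990396 -0.17632384618990396 (560, 0, 260) 0.4 +cx [-0.77  0.53  0.46  2.28 -0.6   0.05  0.05]
-0.1770745053470174 -0.1770745053470174 (640, 0, 260) 0.4 +cx [-0.77  0.53  0.46  2.28 -0.58  0.05  0.03]
-0.17710766899531463 -0.17710766899531463 (480, -150, 260) -0.145 +cx [-0.76  0.53  0.46  2.28 -0.58  0.05  0.03]
-0.17764487780695587 -0.17764487780695587 (480, 150, 260) 0.4 +cx [-0.76  0.53  0.46  2.28 -0.56  0.05  0.01]
```

```bash
cat > search.py <<'E'
from plan import *
import sys,time
rng=np.random.default_rng(int(sys.argv[1]))
H=pad+(93.5+50)*n; G=pad+87.5*n
q1,a1,b1=track(q0,np.array([486,128,260]),RT(-cy),8)
best=[];t0=time.time()
JJ=dict(J);JJ["-cy"]=-cy
while time.time()-t0<200:
    k=rng.integers(1,3);q=q1.copy();m=9;W=[]
    for i in range(k):
        X=np.array([rng.uniform(430,780),rng.uniform(-300,400),rng.uniform(270,450)])
        R=Ro.from_rotvec([rng.uniform(-.8,.8),rng.uniform(-.8,.8),0])*tooldown(rng.uniform(-np.pi,np.pi))
        W.append((X.round(0),R.as_euler("xyz").round(2)))
        q,a,b=track(q,X,R,14);m=min(m,marg(a),marg(b))
        if m<.0:break
    if m<.0:continue
    for j in JJ:
        q3,a,b=track(q,H,RT(JJ[j]),14);mm=min(m,marg(a),marg(b))
        if mm<.0:continue
        q4,a,b=track(q3,G,RT(JJ[j]),8);mm=min(mm,marg(a),marg(b))
        if mm>.03:best.append((mm,j,W,q4))
best.sort(key=lambda o:-o[0])
for o in best[:3]:print(round(o[0],3),o[1],o[2],o[3])
print(len(best))
E
for i in 1 2 3 4; do OMP_NUM_THREADS=1 python3 search.py $i & done; wait
```

```text
0.046 -cx [(array([ 774., -297.,  291.]), array([-0.82,  0.35, -2.87])), (array([ 776., -195.,  355.]), array([-1.54,  0.61, -1.58]))] [-0.28  0.49 -0.22  2.28  1.39  0.32  1.21]
1
0
0
0
```

```bash
cat > climb.py <<'E'
from plan import *
import sys,time
rng=np.random.default_rng(int(sys.argv[1]))
H=pad+(93.5+50)*n; G=pad+87.5*n
q1,a1,b1=track(q0,np.array([486,128,260]),RT(-cy),8)
JJ=dict(J);JJ["-cy"]=-cy
def ev(v,j,N=14):
    q=q1.copy();m=9;qs=[q]
    for w in v.reshape(-1,6):
        q,a,b=track(q,w[:3]*100,Ro.from_euler("xyz",w[3:]),N);m=min(m,marg(a),marg(b));qs.append(q)
    q,a,b=track(q,H,RT(JJ[j]),N);m=min(m,marg(a),marg(b));qs.append(q)
    q,a,b=track(q,G,RT(JJ[j]),8);m=min(m,marg(a),marg(b));qs.append(q)
    return m,qs
lo=np.array([4.3,-3,2.7]);hi=np.array([7.8,4,4.5])
if __name__=="__main__":
    v=np.array([7.74,-2.97,2.91,-.82,.35,-2.87,7.76,-1.95,3.55,-1.54,.61,-1.58]);j="-cx"
    m,_=ev(v,j);t0=time.time();s=.15
    while time.time()-t0<240:
        w=v+rng.normal(size=v.size)*s*rng.choice([.3,1,2])*(rng.random(v.size)<.5)
        for i in range(0,len(w),6): w[i:i+3]=np.clip(w[i:i+3],lo,hi)
        mm,_=ev(w,j)
        if mm>m:m,v=mm,w
    m,qs=ev(v,j,40);print(round(m,3),v.round(3).tolist());print(np.array(qs))
E
for i in 1 2 3 4; do OMP_NUM_THREADS=1 python3 climb.py $i & done; wait
```

```text
0.091 [7.8, -2.651, 2.914, -0.865, 0.344, -3.07, 7.038, -1.73, 3.779, -1.454, 0.802, -1.423]
[[-1.28  0.46  1.16  2.21 -0.69  0.44 -1.37]
 [-0.5   0.99  1.15  1.49 -0.46  0.58 -1.17]
 [ 0.58  0.92 -0.21  0.8  -0.57  1.77  0.5 ]
 [-0.19  0.37 -0.37  2.26  1.05  0.41  1.53]
 [-0.28  0.49 -0.22  2.28  1.39  0.32  1.21]]
0.117 [7.791, -2.875, 2.727, -0.847, 0.171, -3.08, 7.458, -1.876, 2.87, -1.292, 0.926, -1.354]
[[-1.28  0.46  1.16  2.21 -0.69  0.44 -1.37]
 [-0.43  1.06  1.15  1.34 -0.38  0.77 -1.16]
 [ 0.66  1.08 -0.34  0.81 -0.59  1.63  0.59]
 [-0.16  0.37 -0.41  2.26  1.07  0.43  1.51]
 [-0.24  0.49 -0.27  2.27  1.4   0.35  1.2 ]]
0.092 [7.8, -2.995, 3.127, -0.848, 0.346, -2.947, 7.551, -1.825, 3.037, -1.481, 0.664, -1.545]
[[-1.28  0.46  1.16  2.21 -0.69  0.44 -1.37]
 [-0.43  0.9   1.06  1.54 -0.45  0.46 -1.  ]
 [ 0.53  0.96 -0.19  0.81 -0.48  1.58  0.44]
 [-0.19  0.37 -0.37  2.26  1.06  0.41  1.53]
 [-0.28  0.49 -0.22  2.28  1.39  0.32  1.21]]
0.159 [7.8, -2.835, 2.7, -0.655, -0.65, -2.48, 7.605, -1.762, 2.7, -1.111, 0.73, -1.041]
[[-1.28  0.46  1.16  2.21 -0.69  0.44 -1.37]
 [-0.55  1.16  1.13  1.45  0.09  0.58 -0.68]
 [ 0.64  1.08 -0.44  0.79 -0.42  1.57  0.78]
 [-0.11  0.38 -0.47  2.26  1.1   0.45  1.48]
 [-0.18  0.5  -0.35  2.27  1.41  0.39  1.19]]
```

Found a plan with all joints at least 0.16 rad from their ranges: lift, swing out to (780,-283,270) tilted, turn at (760,-176,270), then return with the opposite elbow side. I'll generate the numbers stage by stage.

```bash
cat > nxt.py <<'E'
from fam import *
import sys,cell
np.set_printoptions(precision=3,suppress=True)
def go(X,R,calls):
    s=cell.read_state();P=s["eef_pos"];R0=Ro.from_euler("xyz",s["tool_rot"]);q=s["qpos"]
    print("clk",s["clock"],"P",P,"q",q,"marg",np.minimum(q-LO,HI-q).min().round(3),"F",s["force"],"w",s["width"])
    rv=(R*R0.inv()).as_rotvec();print("remaining: shift cm",(X-P)/10,"rotvec",rv,"ang",np.linalg.norm(rv), "per call/%d"%calls,(X-P)/10/calls,rv/calls)
    print("per row",np.linalg.norm(X-P)/10/calls/8,np.linalg.norm(rv)/calls/8)
    qe,a,b=track(q,X,R,40);print("pred",qe,"marg",np.minimum(a-LO,HI-b).min().round(3))
    y=R.apply([0,1,0]);print("tool dir end",y,"tip end",X+93.5*y)
W1=(np.array([780,-283.5,270.]),Ro.from_euler("xyz",[-.655,-.65,-2.48]))
W2=(np.array([760.5,-176.2,270.]),Ro.from_euler("xyz",[-1.111,.73,-1.041]))
TZ=-np.cross(cy,n)
HV=(pad+143.5*n,RT(TZ))
E
python3 -c "
from nxt import *
print(W2[1].apply([0,1,0]))
go(np.array([486,128,260.]),RT(-cy),1)"
```

```text
[ 0.081  0.74  -0.668]
clk 10.9667 P [490.567 130.844 204.827] q [-1.085  0.499  0.888  2.267 -0.851  0.277 -1.254] marg 0.047 F [ 1.088 -0.176 -0.941] w 23.355951960173
remaining: shift cm [-0.457 -0.284  5.517] rotvec [ 0.    -0.001  0.004] ang 0.0036183439416085173 per call/1 [-0.457 -0.284  5.517] [ 0.    -0.001  0.004]
per row 0.6929283039822326 0.00045229299270106466
pred [-1.276  0.46   1.155  2.211 -0.689  0.445 -1.371] marg 0.047
tool dir end [ 0.371 -0.054 -0.927] tip end [520.66  122.949 173.308]
```

Call:
servo_tool(increments=[{"dx":-0.05,"dy":0,"dz":0.7,"ax":0,"ay":0,"az":0,"claw":1},{"dx":-0.1,"dy":0,"dz":1.8,"ax":0,"ay":0,"az":0,"claw":1},{"dx":-0.2,"dy":0,"dz":3.2,"ax":0,"ay":0,"az":0,"claw":1},{"dx":-0.3,"dy":0,"dz":4.6,"ax":0,"ay":0,"az":0,"claw":1},{"dx":-0.4,"dy":0,"dz":5.5,"ax":0,"ay":0,"az":0,"claw":1}])

```text
clock: 11.38
eef_pos: [486.7, 131.2, 261.0]
tool_rot: [-1.571, 0.384, 2.994]
force: [0.5, 1.1, -1.1]
width: 23.7
```

```bash
python3 -c "
from nxt import *
go(*W1,2)"
```

```text
clk 11.3833 P [486.689 131.229 261.017] q [-1.288  0.466  1.166  2.205 -0.689  0.454 -1.379] marg 0.154 F [ 0.488  1.111 -1.099] w 23.736654566405555
remaining: shift cm [ 29.331 -41.473   0.898] rotvec [-1.198  0.709  0.806] ang 1.6084677423341833 per call/2 [ 14.666 -20.736   0.449] [-0.599  0.354  0.403]
per row 3.175294805968404 0.10052923389588646
pred [-0.549  1.165  1.129  1.45   0.091  0.584 -0.678] marg 0.154
tool dir end [ 0.196 -0.852 -0.485] tip end [ 798.359 -363.182  224.658]
```

Call:
servo_tool(increments=[{"dx":1.8,"dy":-2.6,"dz":0.1,"ax":-0.075,"ay":0.044,"az":0.05,"claw":1},{"dx":3.7,"dy":-5.2,"dz":0.1,"ax":-0.15,"ay":0.088,"az":0.1,"claw":1},{"dx":5.5,"dy":-7.8,"dz":0.2,"ax":-0.225,"ay":0.133,"az":0.151,"claw":1},{"dx":7.3,"dy":-10.4,"dz":0.2,"ax":-0.3,"ay":0.177,"az":0.201,"claw":1},{"dx":9.2,"dy":-13,"dz":0.3,"ax":-0.374,"ay":0.221,"az":0.252,"claw":1},{"dx":11,"dy":-15.6,"dz":0.3,"ax":-0.449,"ay":0.266,"az":0.302,"claw":1},{"dx":12.8,"dy":-18.1,"dz":0.4,"ax":-0.524,"ay":0.31,"az":0.353,"claw":1},{"dx":14.7,"dy":-20.7,"dz":0.4,"ax":-0.599,"ay":0.354,"az":0.403,"claw":1}])

```text
clock: 12.05
eef_pos: [634.5, -76.6, 264.3]
tool_rot: [-1.012, -0.047, -2.768]
force: [-0.1, 0.0, -1.3]
width: 23.2
```

```bash
python3 -c "
from nxt import *
go(*W1,1)"
```

```text
clk 12.05 P [634.477 -76.614 264.34 ] q [-0.818  0.816  1.092  1.736 -0.257  0.754 -0.984] marg 0.228 F [-0.091  0.03  -1.333] w 23.230696302535303
remaining: shift cm [ 14.552 -20.689   0.566] rotvec [-0.595  0.352  0.4  ] ang 0.7984985707572918 per call/1 [ 14.552 -20.689   0.566] [-0.595  0.352  0.4  ]
per row 3.162549270668852 0.09981232134466148
pred [-0.549  1.165  1.13   1.45   0.09   0.584 -0.677] marg 0.19
tool dir end [ 0.196 -0.852 -0.485] tip end [ 798.359 -363.182  224.658]
```

Call:
servo_tool(increments=[{"dx":1.8,"dy":-2.6,"dz":0.1,"ax":-0.075,"ay":0.044,"az":0.05,"claw":1},{"dx":3.6,"dy":-5.2,"dz":0.1,"ax":-0.15,"ay":0.088,"az":0.1,"claw":1},{"dx":5.5,"dy":-7.8,"dz":0.2,"ax":-0.224,"ay":0.132,"az":0.15,"claw":1},{"dx":7.3,"dy":-10.4,"dz":0.3,"ax":-0.298,"ay":0.176,"az":0.2,"claw":1},{"dx":9.1,"dy":-13,"dz":0.3,"ax":-0.372,"ay":0.22,"az":0.25,"claw":1},{"dx":10.9,"dy":-15.6,"dz":0.4,"ax":-0.447,"ay":0.264,"az":0.3,"claw":1},{"dx":12.7,"dy":-18.1,"dz":0.5,"ax":-0.521,"ay":0.308,"az":0.35,"claw":1},{"dx":14.5,"dy":-20.7,"dz":0.6,"ax":-0.595,"ay":0.352,"az":0.4,"claw":1}])

```text
clock: 12.72
eef_pos: [780.1, -282.3, 269.7]
tool_rot: [-0.655, -0.65, -2.479]
force: [-0.6, 0.3, -1.1]
width: 23.3
```

```bash
python3 -c "
from nxt import *
go(*W2,3)"
```

```text
clk 12.7167 P [ 780.072 -282.291  269.68 ] q [-0.557  1.166  1.131  1.456  0.091  0.585 -0.68 ] marg 0.189 F [-0.595  0.274 -1.055] w 23.25156591631923
remaining: shift cm [-1.957 10.609  0.032] rotvec [1.536 0.249 1.182] ang 1.9544437445699891 per call/3 [-0.652  3.536  0.011] [0.512 0.083 0.394]
per row 0.4495063283056671 0.08143515602374955
pred [ 0.638  1.077 -0.435  0.791 -0.422  1.57   0.779] marg 0.189
tool dir end [ 0.081  0.74  -0.668] tip end [ 768.066 -107.015  207.562]
```

Call:
servo_tool(increments=[{"dx":-0.1,"dy":0.4,"dz":0,"ax":0.064,"ay":0.01,"az":0.049,"claw":1},{"dx":-0.2,"dy":0.9,"dz":0,"ax":0.128,"ay":0.021,"az":0.098,"claw":1},{"dx":-0.2,"dy":1.3,"dz":0,"ax":0.192,"ay":0.031,"az":0.148,"claw":1},{"dx":-0.3,"dy":1.8,"dz":0,"ax":0.256,"ay":0.042,"az":0.197,"claw":1},{"dx":-0.4,"dy":2.2,"dz":0,"ax":0.32,"ay":0.052,"az":0.246,"claw":1},{"dx":-0.5,"dy":2.7,"dz":0,"ax":0.384,"ay":0.062,"az":0.296,"claw":1},{"dx":-0.6,"dy":3.1,"dz":0,"ax":0.448,"ay":0.073,"az":0.345,"claw":1},{"dx":-0.7,"dy":3.5,"dz":0,"ax":0.512,"ay":0.083,"az":0.394,"claw":1}])

```text
clock: 13.38
eef_pos: [770.9, -246.9, 271.0]
tool_rot: [-1.059, -0.273, -1.892]
force: [-0.3, -0.7, -2.8]
width: 23.6
```

```bash
python3 -c "
from nxt import *
go(*W2,2)"
```

```text
clk 13.3833 P [ 770.857 -246.911  270.97 ] q [-0.143  0.682  0.483  1.561  0.032  0.467 -0.105] marg 0.237 F [-0.291 -0.718 -2.77 ] w 23.615170229249745
remaining: shift cm [-1.036  7.071 -0.097] rotvec [1.021 0.162 0.789] ang 1.3005252280689625 per call/2 [-0.518  3.536 -0.048] [0.511 0.081 0.395]
per row 0.44669981242275514 0.08128282675431016
pred [ 0.633  1.075 -0.419  0.791 -0.435  1.573  0.785] marg 0.237
tool dir end [ 0.081  0.74  -0.668] tip end [ 768.066 -107.015  207.562]
```

Call:
servo_tool(increments=[{"dx":-0.1,"dy":0.4,"dz":0,"ax":0.064,"ay":0.01,"az":0.049,"claw":1},{"dx":-0.1,"dy":0.9,"dz":0,"ax":0.128,"ay":0.02,"az":0.098,"claw":1},{"dx":-0.2,"dy":1.3,"dz":0,"ax":0.192,"ay":0.03,"az":0.148,"claw":1},{"dx":-0.3,"dy":1.8,"dz":0,"ax":0.256,"ay":0.04,"az":0.197,"claw":1},{"dx":-0.3,"dy":2.2,"dz":0,"ax":0.32,"ay":0.051,"az":0.246,"claw":1},{"dx":-0.4,"dy":2.7,"dz":0,"ax":0.383,"ay":0.061,"az":0.296,"claw":1},{"dx":-0.5,"dy":3.1,"dz":0,"ax":0.447,"ay":0.071,"az":0.345,"claw":1},{"dx":-0.5,"dy":3.5,"dz":0,"ax":0.511,"ay":0.081,"az":0.395,"claw":1}])

```text
clock: 14.05
eef_pos: [765.2, -214.0, 270.1]
tool_rot: [-1.198, 0.221, -1.486]
force: [0.8, -1.1, -2.2]
width: 23.2
```

```bash
python3 -c "
from nxt import *
go(*W2,1)"
```

```text
clk 14.05 P [ 765.226 -214.024  270.137] q [ 0.491  0.72  -0.192  1.314 -0.289  0.883  0.563] marg 0.653 F [ 0.773 -1.072 -2.154] w 23.220157214807024
remaining: shift cm [-0.473  3.782 -0.014] rotvec [0.512 0.079 0.395] ang 0.6511756962057919 per call/1 [-0.473  3.782 -0.014] [0.512 0.079 0.395]
per row 0.4764800777106132 0.08139696202572398
pred [ 0.635  1.076 -0.425  0.79  -0.43   1.572  0.782] marg 0.408
tool dir end [ 0.081  0.74  -0.668] tip end [ 768.066 -107.015  207.562]
```

```bash
python3 -c "
from nxt import *
s=cell.read_state();q=s['qpos']
for nm,z in (('-cx',TZ),('+cy',cy),('+cx',-TZ),('-cy',-cy)):
  for w in (0,1):
    qq=track(q,*W2,30)[0] if w else q
    h,a,b=track(qq,pad+143.5*n,RT(z),40);g,c,d=track(h,pad+87.5*n,RT(z),20)
    print(nm,w,g,np.minimum(np.minimum(a,c)-LO,HI-np.maximum(b,d)).min())
"
```

```text
-cx 0 [-0.262  0.491 -0.241  2.275  1.394  0.331  1.21 ] 0.1011265839929524
-cx 1 [-0.192  0.499 -0.339  2.273  1.411  0.381  1.194] 0.15090567227436977
+cy 0 [-0.688  0.51   0.349  2.285  0.618  0.052  0.405] -0.1776787793403792
+cy 1 [-0.688  0.509  0.348  2.285  0.628  0.053  0.395] -0.17728778647909632
+cx 0 [-0.739  0.521  0.419  2.283 -0.171  0.044 -0.38 ] -0.1859867478583407
+cx 1 [-0.747  0.523  0.43   2.282 -0.305  0.046 -0.246] -0.18417865941391703
-cy 0 [-0.795  0.537  0.502  2.28  -0.893  0.071 -1.229] -0.1590484966432023
-cy 1 [-0.29   0.49  -0.207  2.265 -1.784 -0.318 -0.327] -0.9995733933620903
```

Going through W2 gives the better margin with the -cx jaw option.

Call:
servo_tool(increments=[{"dx":-0.1,"dy":0.5,"dz":0,"ax":0.064,"ay":0.01,"az":0.049,"claw":1},{"dx":-0.1,"dy":0.9,"dz":0,"ax":0.128,"ay":0.02,"az":0.098,"claw":1},{"dx":-0.2,"dy":1.4,"dz":0,"ax":0.192,"ay":0.03,"az":0.148,"claw":1},{"dx":-0.2,"dy":1.9,"dz":0,"ax":0.256,"ay":0.04,"az":0.197,"claw":1},{"dx":-0.3,"dy":2.4,"dz":0,"ax":0.32,"ay":0.049,"az":0.246,"claw":1},{"dx":-0.4,"dy":2.8,"dz":0,"ax":0.383,"ay":0.059,"az":0.296,"claw":1},{"dx":-0.4,"dy":3.3,"dz":0,"ax":0.447,"ay":0.069,"az":0.345,"claw":1},{"dx":-0.5,"dy":3.8,"dz":0,"ax":0.512,"ay":0.079,"az":0.395,"claw":1}])

```text
clock: 14.72
eef_pos: [760.6, -176.5, 268.6]
tool_rot: [-1.114, 0.729, -1.043]
force: [1.2, 0.5, -1.2]
width: 23.1
```

```bash
python3 -c "
from nxt import *
go(*HV,3)
s=cell.read_state();q=s['qpos'];X,R=HV
h,a,b=track(q,X,R,40);g,c,d=track(h,pad+87.5*n,R,20);print(g,np.minimum(np.minimum(a,c)-LO,HI-np.maximum(b,d)).min())
P=s['eef_pos'];R0=Ro.from_euler('xyz',s['tool_rot']);rv=(R*R0.inv()).as_rotvec()
for k in range(0,25,4):
  f=k/24;x=P+(X-P)*f;y=(Ro.from_rotvec(rv*f)*R0).apply([0,1,0]);print(k,x,x+93.5*y)
from h import *
b=save('scene','s8.png',s=1.5)"
```

```text
clk 14.7167 P [ 760.552 -176.476  268.55 ] q [ 0.638  1.074 -0.423  0.804 -0.43   1.562  0.789] marg 0.418 F [ 1.184  0.538 -1.17 ] w 23.14642870836999
remaining: shift cm [-27.405  30.953  -6.45 ] rotvec [-0.901 -1.13   2.46 ] ang 2.8529537636197313 per call/3 [-9.135 10.318 -2.15 ] [-0.3   -0.377  0.82 ]
per row 1.7433823236991781 0.11887307348415548
pred [-0.123  0.381 -0.455  2.262  1.095  0.446  1.487] marg 0.208
tool dir end [ 0.371 -0.054 -0.927] tip end [521.165 128.001 117.359]
[-0.194  0.499 -0.336  2.273  1.411  0.38   1.194] 0.14955792948501492
0 [ 760.552 -176.476  268.55 ] [ 768.103 -107.413  205.975]
4 [ 714.877 -124.888  257.8  ] [708.615 -65.88  185.543]
8 [669.203 -73.3   247.051] [656.383 -30.083 165.135]
12 [623.529 -21.712 236.301] [612.862   3.48  146.893]
16 [577.854  29.876 225.551] [577.574  38.809 132.479]
20 [532.18   81.464 214.801] [548.215  79.511 122.707]
24 [486.506 133.051 204.051] [521.165 128.001 117.359]
```

View pics/s8.png

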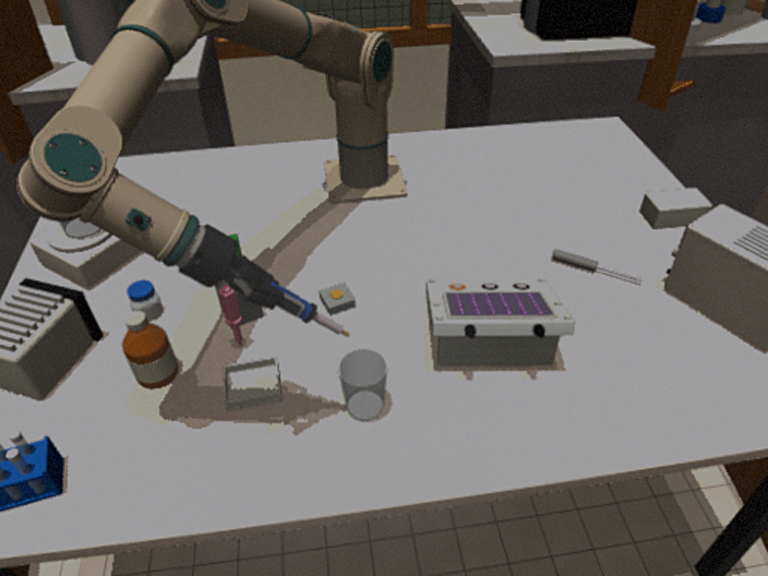

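Call:
servo_tool(increments=[{"dx":-1.1,"dy":1.3,"dz":0,"ax":-0.037,"ay":-0.047,"az":0.102,"claw":1},{"dx":-2.3,"dy":2.6,"dz":0,"ax":-0.075,"ay":-0.094,"az":0.205,"claw":1},{"dx":-3.4,"dy":3.9,"dz":0,"ax":-0.112,"ay":-0.141,"az":0.307,"claw":1},{"dx":-4.6,"dy":5.2,"dz":0,"ax":-0.15,"ay":-0.188,"az":0.41,"claw":1},{"dx":-5.7,"dy":6.4,"dz":0,"ax":-0.187,"ay":-0.235,"az":0.512,"claw":1},{"dx":-6.8,"dy":7.7,"dz":0,"ax":-0.225,"ay":-0.283,"az":0.615,"claw":1},{"dx":-8,"dy":9,"dz":0,"ax":-0.262,"ay":-0.33,"az":0.718,"claw":1},{"dx":-9.1,"dy":10.3,"dz":0,"ax":-0.3,"ay":-0.377,"az":0.82,"claw":1}])

```text
clock: 15.43
eef_pos: [669.5, -72.1, 268.9]
tool_rot: [-1.139, 0.257, -0.215]
force: [-0.5, -0.2, -1.9]
width: 23.7
```

```bash
cat > chk.py <<'E'
from nxt import *
c=int(sys.argv[1]);go(*HV,c)
s=cell.read_state();q=s['qpos'];X,R=HV
h,a,b=track(q,X,R,40);g,c,d=track(h,pad+87.5*n,R,20);print(g,np.minimum(np.minimum(a,c)-LO,HI-np.maximum(b,d)).min())
E
python3 chk.py 2
```

```text
clk 15.4333 P [669.522 -72.067 268.926] q [ 0.51   0.843 -0.516  1.16  -0.08   1.414  1.429] marg 0.566 F [-0.522 -0.168 -1.856] w 23.694716867707694
remaining: shift cm [-18.302  20.512  -6.488] rotvec [-0.599 -0.749  1.635] ang 1.8955854125985085 per call/2 [-9.151 10.256 -3.244] [-0.299 -0.374  0.818]
per row 1.765302841738902 0.11847408828740678
pred [-0.116  0.383 -0.465  2.262  1.103  0.452  1.478] marg 0.208
tool dir end [ 0.371 -0.054 -0.927] tip end [521.165 128.001 117.359]
[-0.183  0.501 -0.351  2.273  1.413  0.387  1.192] 0.15730933406770028
```

Call:
servo_tool(increments=[{"dx":-1.1,"dy":1.3,"dz":0,"ax":-0.037,"ay":-0.047,"az":0.102,"claw":1},{"dx":-2.3,"dy":2.6,"dz":0,"ax":-0.075,"ay":-0.094,"az":0.205,"claw":1},{"dx":-3.4,"dy":3.8,"dz":0,"ax":-0.112,"ay":-0.14,"az":0.307,"claw":1},{"dx":-4.6,"dy":5.1,"dz":0,"ax":-0.15,"ay":-0.187,"az":0.409,"claw":1},{"dx":-5.7,"dy":6.4,"dz":-0.3,"ax":-0.187,"ay":-0.234,"az":0.511,"claw":1},{"dx":-6.9,"dy":7.7,"dz":-0.6,"ax":-0.224,"ay":-0.28,"az":0.613,"claw":1},{"dx":-8,"dy":9,"dz":-1,"ax":-0.262,"ay":-0.327,"az":0.716,"claw":1},{"dx":-9.1,"dy":10.2,"dz":-1.5,"ax":-0.299,"ay":-0.374,"az":0.818,"claw":1}])

```text
clock: 16.1
eef_pos: [578.9, 30.9, 255.0]
tool_rot: [-1.491, -0.05, 0.583]
force: [0.4, 0.7, -2.2]
width: 23.3
```

```bash
python3 chk.py 1
```

```text
clk 16.1 P [578.893  30.859 255.008] q [ 0.362  0.569 -0.645  1.68   0.285  0.991  1.798] marg 0.605 F [ 0.371  0.666 -2.155] w 23.255947582183698
remaining: shift cm [-9.239 10.219 -5.096] rotvec [-0.298 -0.376  0.816] ang 0.9464285107638744 per call/1 [-9.239 10.219 -5.096] [-0.298 -0.376  0.816]
per row 1.8360647467191835 0.1183035638454843
pred [-0.105  0.385 -0.479  2.262  1.111  0.459  1.47 ] marg 0.208
tool dir end [ 0.371 -0.054 -0.927] tip end [521.165 128.001 117.359]
[-0.17   0.503 -0.371  2.273  1.416  0.397  1.19 ] 0.16723354354773998
```

Call:
servo_tool(increments=[{"dx":-1.2,"dy":1.3,"dz":-0.5,"ax":-0.037,"ay":-0.047,"az":0.102,"claw":1},{"dx":-2.3,"dy":2.6,"dz":-1,"ax":-0.075,"ay":-0.094,"az":0.204,"claw":1},{"dx":-3.5,"dy":3.8,"dz":-1.5,"ax":-0.112,"ay":-0.141,"az":0.306,"claw":1},{"dx":-4.6,"dy":5.1,"dz":-2,"ax":-0.149,"ay":-0.188,"az":0.408,"claw":1},{"dx":-5.8,"dy":6.4,"dz":-2.5,"ax":-0.186,"ay":-0.235,"az":0.51,"claw":1},{"dx":-6.9,"dy":7.7,"dz":-3,"ax":-0.224,"ay":-0.282,"az":0.612,"claw":1},{"dx":-8.1,"dy":8.9,"dz":-3.5,"ax":-0.261,"ay":-0.329,"az":0.714,"claw":1},{"dx":-9.2,"dy":10.2,"dz":-4,"ax":-0.298,"ay":-0.376,"az":0.816,"claw":1}])

```text
clock: 16.77
eef_pos: [486.1, 133.0, 215.1]
tool_rot: [-1.953, -0.001, 1.425]
force: [0.9, 0.1, -1.8]
width: 23.8
```

```bash
sed -i 's/z=-cy;y=-n/z=-np.cross(cy,n);y=-n/' g.py; python3 chk.py 1; python3 -c "
from g import *
s=st(40)
b=save('scene','s9.png',crop=(250,60,370,210),s=4);a=save('top','t9.png',s=1.5)
P=s['eef_pos'];y=Ro.from_euler('xyz',s['tool_rot']).apply([0,1,0])
print('tip proj crop',(proj(b,P+93.5*y)-[250,60]+.5)*4,'pad',(proj(b,pad)-[250,60]+.5)*4, 'mid', (proj(b,P-19*y)-[250,60]+.5)*4)"
```

```text
clk 16.7667 P [486.131 133.029 215.057] q [-0.08   0.371 -0.517  2.237  1.039  0.49   1.54 ] marg 0.233 F [ 0.88   0.105 -1.799] w 23.83567334767789
remaining: shift cm [ 0.037  0.002 -1.101] rotvec [-0.001 -0.002  0.001] ang 0.002214098544543707 per call/1 [ 0.037  0.002 -1.101] [-0.001 -0.002  0.001]
per row 0.13765432135126138 0.00027676231806796336
pred [-0.102  0.386 -0.484  2.262  1.114  0.461  1.467] marg 0.208
tool dir end [ 0.371 -0.054 -0.927] tip end [521.165 128.001 117.359]
[-0.165  0.503 -0.376  2.272  1.417  0.4    1.189] 0.1702568654376926
16.8667 P [483.4 135.2 214.2] F [-1.78  0.73 -2.32] w 23.321262046789563 q [-0.09  0.37 -0.52  2.24  1.04  0.49  1.54]
rot to go [ 0.0002 -0.0039 -0.0068] shift cm to h 40 [ 0.68 -0.27 -1.94]
height along n 60.648970383744484 lat cellx/celly of TCP axis 0.6577274671097726 1.6502261421197169
tip proj crop [223.63989062 445.61691528] pad [218.73301259 523.04553865] mid [228.25001561 295.48225189]
```

View pics/s9.png

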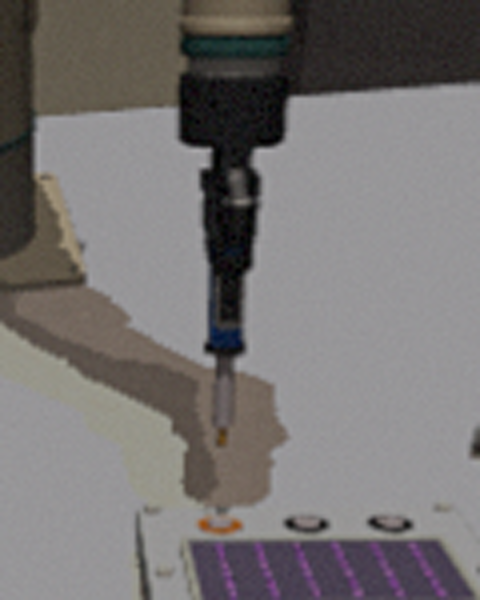

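View pics/t9.png

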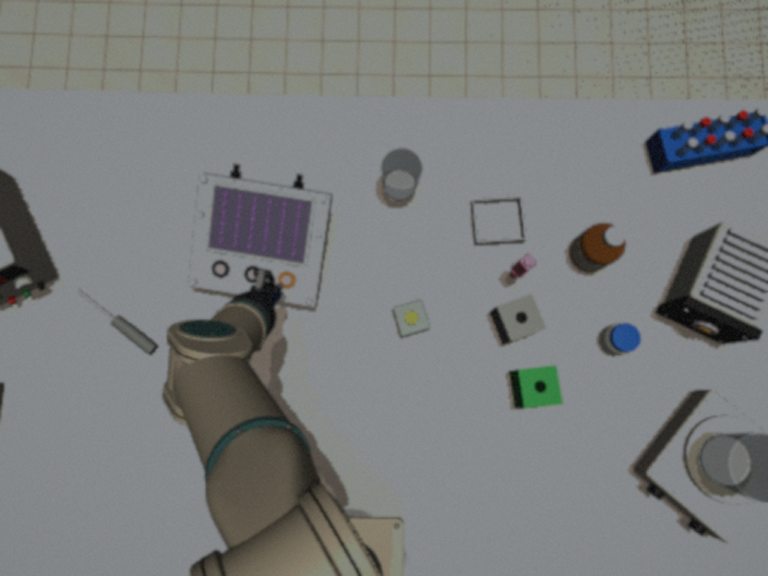

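Tip is at (221,443) in the crop, right above the orange pad at (219,523), with the probe square. Descending to about 15 mm above the pad.

Call:
servo_tool(increments=[{"dx":0.2,"dy":-0.05,"dz":-0.7,"ax":0,"ay":0,"az":0,"claw":1},{"dx":0.5,"dy":-0.1,"dz":-1.6,"ax":0,"ay":0,"az":0,"claw":1},{"dx":0.9,"dy":-0.2,"dz":-2.6,"ax":0,"ay":0,"az":0,"claw":1},{"dx":1.2,"dy":-0.3,"dz":-3.5,"ax":0,"ay":0,"az":0,"claw":1},{"dx":1.5,"dy":-0.3,"dz":-4.2,"ax":0,"ay":0,"az":0,"claw":1},{"dx":1.5,"dy":-0.3,"dz":-4.2,"ax":0,"ay":0,"az":0,"claw":1},{"dx":1.5,"dy":-0.3,"dz":-4.2,"ax":0,"ay":0,"az":0,"claw":1}])

```text
clock: 17.6
eef_pos: [503.0, 128.7, 172.3]
tool_rot: [-1.949, -0.0, 1.417]
force: [0.1, -1.0, 0.0]
width: 23.2
```

```bash
cat > fin.py <<'E'
from g import *
import sys
s=st(float(sys.argv[1]))
b=save('scene',sys.argv[2],crop=(270,130,350,210),s=7)
P=s['eef_pos'];y=Ro.from_euler('xyz',s['tool_rot']).apply([0,1,0]);f=lambda X:(proj(b,X)-[270,130]+.5)*7
print('tip',f(P+93.5*y),'pad',f(pad))
E
python3 fin.py 0 s10.png
```

```text
17.7 P [502.9 129.  172.6] F [-0.27 -0.66 -1.01] w 23.218157744042017 q [-0.14  0.46 -0.42  2.25  1.25  0.43  1.34]
rot to go [-0.0015 -0.005   0.0082] shift cm to h 0.0 [ 0.22  0.14 -1.49]
height along n 14.575604112883184 lat cellx/celly of TCP axis 3.7980517249319306 -1.6743679213233045
tip [240.95218931 395.31191646] pad [242.78277203 425.32969264]
```

View pics/s10.png

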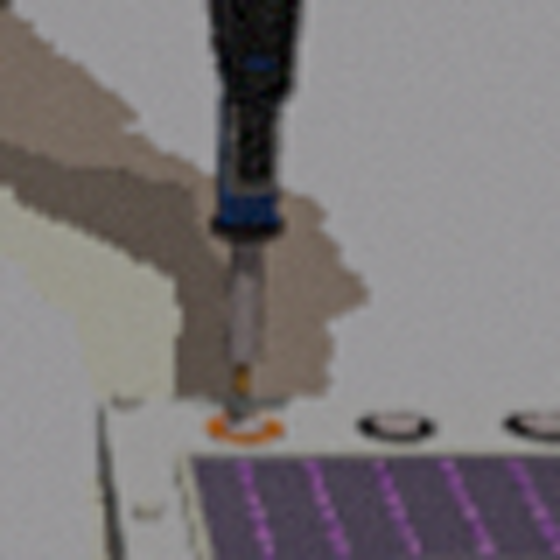

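Call:
servo_tool(increments=[{"dx":-0.1,"dy":0.16,"dz":-0.3,"ax":-0.001,"ay":-0.005,"az":0.008,"claw":1},{"dx":-0.05,"dy":0.16,"dz":-0.7,"ax":-0.001,"ay":-0.005,"az":0.008,"claw":1},{"dx":0.1,"dy":0.15,"dz":-1.15,"ax":-0.001,"ay":-0.005,"az":0.008,"claw":1},{"dx":0.2,"dy":0.14,"dz":-1.4,"ax":-0.001,"ay":-0.005,"az":0.008,"claw":1},{"dx":0.27,"dy":0.13,"dz":-1.6,"ax":-0.001,"ay":-0.005,"az":0.008,"claw":1},{"dx":0.33,"dy":0.12,"dz":-1.77,"ax":-0.001,"ay":-0.005,"az":0.008,"claw":1},{"dx":0.33,"dy":0.12,"dz":-1.77,"ax":-0.001,"ay":-0.005,"az":0.008,"claw":1}])

```text
clock: 18.38
eef_pos: [505.7, 131.0, 154.7]
tool_rot: [-1.955, -0.0, 1.428]
force: [-0.7, 1.4, -0.3]
width: 23.3
```

```bash
python3 fin.py -6 s11.png; python3 -c "
from g import *
F=[]
for _ in range(4):
  s=read_state();F.append(s['force']);get_image('top')
F=np.mean(F,0);print(F,'along n incl weight removed',(F+[0,0,1.5])@n)"
```

```text
18.4833 P [505.6 131.  154.8] F [-0.47  0.38  0.34] w 23.485662861964823 q [-0.17  0.5  -0.38  2.26  1.38  0.41  1.22]
rot to go [-0.     -0.0001 -0.0024] shift cm to h -6.0 [ 0.16 -0.1  -0.27]
height along n -2.8490000016836348 lat cellx/celly of TCP axis -0.6188715798016062 0.7516118979554447
tip [244.39393842 430.84461456] pad [242.78277203 425.32969264]
[-0.19425996  0.44283316  0.77822938] along n incl weight removed 2.208268395473643
```

View pics/s11.png

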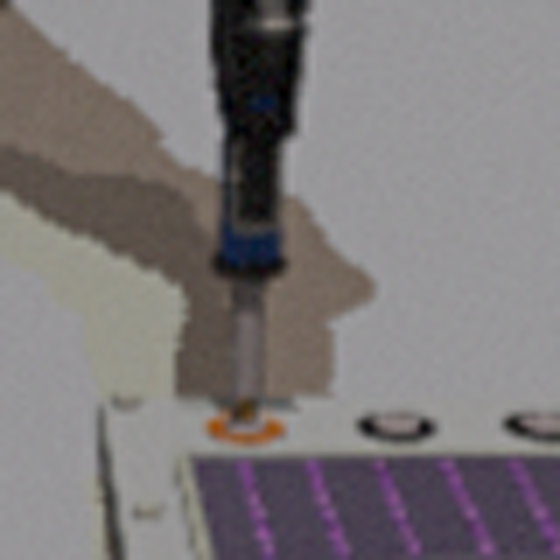

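Contact is centred on the orange pad, with about 2.2 N along the normal (3–3.7 mm in). Pressing another 2.6 mm along the normal.

Call:
servo_tool(increments=[{"dx":0.03,"dy":0,"dz":-0.08,"ax":0,"ay":0,"az":-0.002,"claw":1},{"dx":0.06,"dy":-0.01,"dz":-0.16,"ax":0,"ay":0,"az":-0.002,"claw":1},{"dx":0.1,"dy":-0.01,"dz":-0.24,"ax":0,"ay":0,"az":-0.002,"claw":1},{"dx":0.1,"dy":-0.01,"dz":-0.24,"ax":0,"ay":0,"az":-0.002,"claw":1},{"dx":0.1,"dy":-0.01,"dz":-0.24,"ax":0,"ay":0,"az":-0.002,"claw":1},{"dx":0.1,"dy":-0.01,"dz":-0.24,"ax":0,"ay":0,"az":-0.002,"claw":1}])

```text
clock: 19.28
eef_pos: [506.6, 131.0, 152.3]
tool_rot: [-1.955, -0.0, 1.427]
force: [0.2, 0.0, 4.0]
width: 23.6
```

```bash
python3 fin.py -6 s12.png; python3 -c "
from g import *
F=[]
for _ in range(10):
  s=read_state();F.append(s['force']);get_image('top')
print(np.std(F,0));F=np.mean(F,0);print(s['clock'],F,'along n',(F+[0,0,1.5])@n,s['qd'].round(3))"
```

```text
19.3833 P [506.5 131.  152.3] F [0.54 0.05 2.65] w 23.27898259763849 q [-0.17  0.51 -0.38  2.26  1.4   0.41  1.2 ]
rot to go [-0.     -0.0002 -0.0005] shift cm to h -6.0 [ 0.07 -0.09 -0.02]
height along n -5.497268443751381 lat cellx/celly of TCP axis -0.7189045455829124 0.8270164859961975
tip [244.11989869 436.68354795] pad [242.78277203 425.32969264]
[0.52550211 0.68109721 0.3368986 ]
19.9333 [ 0.30946066 -0.00565766  2.68225638] along n 3.7627004996876647 [ 0.001  0.001 -0.002 -0.001  0.001  0.001  0.001]
```

View pics/s12.png

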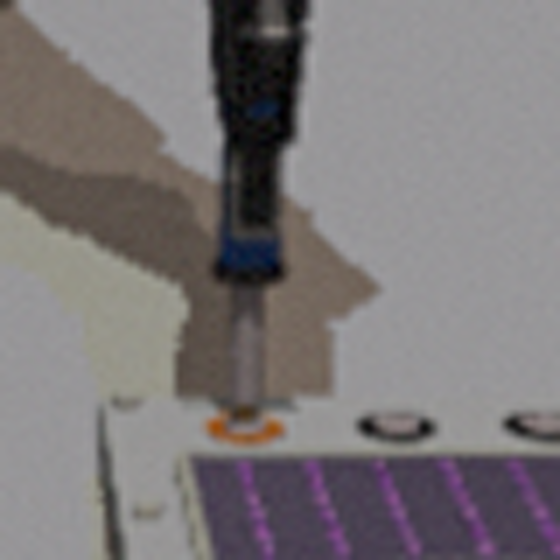

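Force is about 3.8 N (6.3 mm) and geometry gives 5.5 mm, so it is about half way in. The tip looks high within the ring in this view, so I'll check the contact point more closely.

```bash
python3 - <<'E'
from g import *
b=get_image("scene");c=b["color"][176:204,290:320]
c=cv2.convertScaleAbs(cv2.resize(c,None,fx=20,fy=20,interpolation=cv2.INTER_CUBIC),alpha=1.4)
old=np.load("pics/b.npy",allow_pickle=True).item()["color"][176:204,290:320]
f=lambda X:((proj(b,X)-[290,176]+.5)*20)
s=read_state();P=s["eef_pos"];y=Ro.from_euler("xyz",s["tool_rot"]).apply([0,1,0])
sx=np.cross(cy,n)
print("pad",f(pad),"ring far/near",f(pad-17*sx),f(pad+17*sx),"L/R",f(pad-17*cy),f(pad+17*cy))
tip=P+(93.5-5.5)*y;print("tip end",tip,f(tip),"shank bottom",f(P+(93.5-17)*y), "collar under",f(P+(93.5-72)*y))
hsv=cv2.cvtColor(old,cv2.COLOR_RGB2HSV);m=cv2.inRange(hsv,(3,70,60),(22,255,255));ys,xs=np.nonzero(m);print("ring mask px",(xs.min()+.0)*20,(xs.max()+1)*20,ys.min()*20,(ys.max()+1)*20)
o=cv2.convertScaleAbs(cv2.resize(old,None,fx=20,fy=20,interpolation=cv2.INTER_CUBIC),alpha=1.4)
cv2.imwrite("pics/s13.png",cv2.resize(np.hstack([c,o]),(800,373))[:,:,::-1])
E
```

```text
pad [293.66506295 295.22769327] ring far/near [281.72757707 257.03194653] [305.92043929 334.44824802] L/R [180.716258   296.29954989] [406.57287946 294.15720398]
tip end [539.03972864 126.15914262  70.64511499] [298.06241419 293.47466275] shank bottom [300.34086596 221.45293893] collar under [ 311.34466067 -129.70274283]
ring mask px 180.0 420 260 360
```

View pics/s13.png

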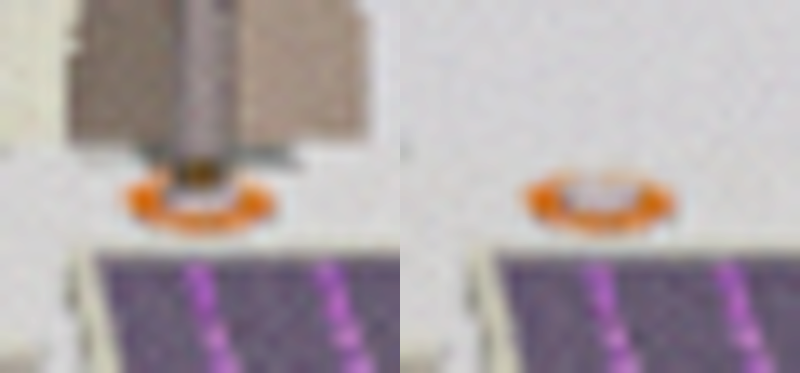

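```bash
python3 - <<'E'
from g import *
C=np.mean([get_image("scene")["color"].astype(float) for _ in range(6)],0)
old=np.load("pics/b.npy",allow_pickle=True).item()["color"]
for v in range(182,197): print(v,[tuple(int(x) for x in C[v,u]) for u in range(302,309)],"| old",[tuple(int(x) for x in old[v,u]) for u in (304,305)])
c=C[180:198,296:314].astype(np.uint8)
cv2.imwrite("pics/s14.png",cv2.convertScaleAbs(cv2.resize(c,None,fx=30,fy=30,interpolation=cv2.INTER_NEAREST),alpha=1.4)[:,:,::-1])
E
```

```text
182 [(88, 80, 73), (89, 81, 82), (103, 94, 95), (107, 97, 98), (97, 89, 88), (98, 87, 82), (120, 106, 97)] | old [(151, 150, 153), (149, 148, 150)]
183 [(88, 79, 74), (89, 81, 80), (104, 95, 95), (107, 99, 98), (98, 89, 88), (94, 85, 79), (119, 105, 96)] | old [(147, 146, 148), (151, 150, 151)]
184 [(89, 79, 74), (89, 81, 81), (105, 96, 96), (108, 100, 99), (96, 87, 86), (95, 86, 81), (118, 105, 95)] | old [(151, 148, 151), (150, 149, 151)]
185 [(88, 79, 72), (88, 80, 80), (105, 97, 96), (107, 98, 98), (97, 88, 88), (97, 86, 80), (118, 105, 96)] | old [(149, 147, 149), (150, 150, 151)]
186 [(84, 76, 71), (89, 82, 83), (105, 96, 97), (106, 96, 97), (98, 91, 90), (92, 85, 81), (108, 98, 92)] | old [(148, 149, 152), (150, 149, 151)]
187 [(71, 68, 66), (81, 76, 76), (97, 87, 86), (97, 88, 86), (87, 82, 81), (86, 86, 84), (89, 90, 87)] | old [(153, 151, 151), (150, 149, 148)]
188 [(96, 78, 66), (69, 60, 53), (75, 57, 38), (71, 55, 37), (71, 63, 56), (99, 93, 87), (117, 111, 106)] | old [(149, 147, 145), (148, 144, 139)]
189 [(124, 94, 72), (73, 59, 49), (73, 54, 30), (75, 57, 34), (87, 75
[... 460 characters left out ...]
, (141, 89, 45), (149, 94, 51), (146, 96, 65)] | old [(140, 89, 50), (135, 89, 53)]
193 [(147, 135, 125), (147, 124, 108), (146, 115, 96), (136, 108, 90), (140, 114, 99), (147, 126, 112), (147, 135, 127)] | old [(143, 113, 93), (138, 111, 95)]
194 [(138, 139, 134), (139, 138, 134), (138, 138, 134), (138, 138, 134), (139, 139, 134), (139, 139, 134), (139, 138, 134)] | old [(136, 136, 133), (137, 137, 131)]
195 [(95, 92, 96), (98, 91, 99), (107, 95, 111), (105, 94, 106), (97, 94, 98), (95, 92, 96), (97, 93, 98)] | old [(104, 94, 109), (104, 92, 105)]
196 [(72, 63, 80), (81, 63, 91), (104, 68, 116), (107, 70, 116), (74, 64, 82), (72, 64, 78), (74, 64, 81)] | old [(104, 69, 117), (106, 70, 113)]
```

View pics/s14.png

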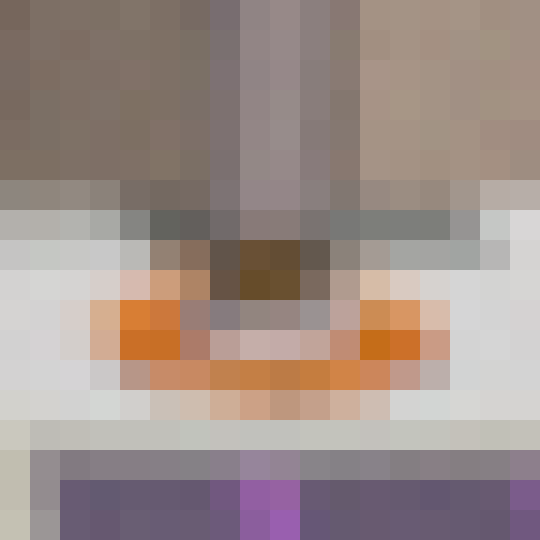

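The close view matches the model within about 0.3 px. Shank bottom is at row 187.6 (predicted 187.4), tip end at about 189.8 (predicted 190.1), and the ring's near edge at 192.85, as expected for a ring lying slightly below the pad top. The tip is within about 2 mm of centre on the 20 mm steel disc, so I'm handing in.

```bash
python3 -c "
from h import *
s=read_state();print(s['clock'],s['force'],s['width']);print(finish_job())"
```

```text
20.3333 [ 0.20044693 -0.34555062  3.51813324] 23.331694688095112
the job is handed in; nothing more can be done
None
```

The job is handed in at 20.3 s, with the gripper still pressing the probe's tip on the orange-ringed pad. `finish_job` gives no verdict, so the checks below are my own.

- **Reference check:** I lifted the blue probe straight up by 100 mm and pressed it upright on the brass disc for about 1.1 s. The force was about 2.4 N, or 4 mm of spring.
- **Reconfiguration:** The first approach to the cell ran joint 6 close to its limit. I lifted off before the tip reached the pad, swung the arm to the other elbow side through free space, and came back with at least 0.15 rad of joint margin.
- **Final pose:**
  - The probe is square to the cell's face within about 0.001 rad, relative to the cell angle I measured.
  - The tip is within about 2 mm of the pad's centre, and the black-ringed pads were not touched.
  - The arm was still, and the finger opening was steady at about 23.3 mm.
- **Tip push:** My two estimates differ slightly, 5.5 mm by geometry and about 6.3 mm by force (3.8 N). Both are close to half way.
- **Other differences:** The two cameras disagreed by about 2 mm on the pad's position along the row. The pad spacing measured 64 mm against the stated 62 mm.
- **Other objects:** The last full pictures showed nothing on the bench disturbed.

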